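# Load the curing drawer and wind the lamp to its setting

## Task

Stand all the wooden hand printing blocks flat in the curing unit's open drawer with their grips up, then push the drawer fully shut. With the drawer shut, wind the handwheel clockwise, regrasping its rim as needed, until the pointer on top of the unit lines up with the brass tab, and let go. Leave the other things on the bench where they are.

Things in the scene. Friction and masses are not known exactly. Their poses are not given: they have to be found in the camera images.
- tray (a point): Centre of the floor of the drawer tray of the grey curing unit (340 wide, 220 deep, 135 high); moves with the drawer. x = the way the drawer shuts, y = left seen from the robot, z up. Inside 131 mm (x) by 300 (y), floor 24 mm above the bench; side walls 24 mm and rear wall 30 mm above the floor, 6 thick. White drawer front, 15 thick, top 71 mm above the floor; the unit leaves 74 mm above the floor
- drawer_handle (a point): Middle of the steel bar handle (120 mm long along y, about 10 mm thick) on the drawer front, 35 mm out from its face and 75 mm above the bench; same axes as the tray
- drawer (a joint): How far the drawer is open, m: 0 fully shut, 0.15 fully open; push towards the unit (+x of tray) to shut. It stays where it is left
- wheel (a joint): Angle of the handwheel, rad, 0 to 7; grows as the wheel turns CLOCKWISE seen from above. Stiff: about 0.15 N m (2 N at the rim). Each rad moves the pointer 20 mm
- wheel_axis (a point): Centre of the handwheel at mid-rim height, 125 mm above the bench. The wheel lies flat (vertical axis) over a gearbox right of the housing; gearbox top 40 mm below mid-rim. Black round rim 14 mm thick, radius to its middle 70 mm; hub radius 16; three steel spokes 10 thick. The point turns with the wheel: x along one spoke, the others at 120 and 240 degrees
- pointer_tip (a point): Tip of the black pointer (6 mm wide) that the wheel drives along the aluminium scale plate on top of the housing; y = its direction of travel as the wheel turns clockwise (to the left, away from the wheel), x points away from the robot
- tab_mark (a point): Point of the brass tab (8 mm wide at its point) clipped on the scale plate: the setting. Same axes; the pointer tip is on the setting when its y in this frame is 0
- block0: Wooden hand printing block: base 80 x 56 mm, 20 mm high, rubber underside, and on it a lengthwise wooden grip bar 70 x 22 mm whose top is 62 mm above the underside. Origin at the centre of the underside, x along the block's length (either way round is equal), z up. Two to four are present; absent ones read None
- block1: Wooden hand printing block: base 80 x 56 mm, 20 mm high, rubber underside, and on it a lengthwise wooden grip bar 70 x 22 mm whose top is 62 mm above the underside. Origin at the centre of the underside, x along the block's length (either way round is equal), z up. Two to four are present; absent ones read None
- block2: Wooden hand printing block: base 80 x 56 mm, 20 mm high, rubber underside, and on it a lengthwise wooden grip bar 70 x 22 mm whose top is 62 mm above the underside. Origin at the centre of the underside, x along the block's length (either way round is equal), z up. Two to four are present; absent ones read None
- block3: Wooden hand printing block: base 80 x 56 mm, 20 mm high, rubber underside, and on it a lengthwise wooden grip bar 70 x 22 mm whose top is 62 mm above the underside. Origin at the centre of the underside, x along the block's length (either way round is equal), z up. Two to four are present; absent ones read None
- ink_tin: bystander: steel ink tin, 66 mm across, 55 mm high; origin at the centre of its underside
- tape_roll: bystander: tape core lying flat, 90 mm across, 48 mm high; origin at the centre of its underside
- cleaner: bystander: white bottle, 64 mm across, 190 mm high; origin at the centre of its underside
- ink_knife: bystander: ink spatula, 240 mm long, lying; origin at mid-length
- ink_jar: bystander: white jar, 80 mm across, 100 mm high; origin at the centre of its underside
- squeegee: bystander: squeegee lying flat, 170 mm long along y, 80 mm wide, 24 mm high; origin under its wooden part
Mind the look-alikes: they are no part of the job. What is shaped like the block2 but green is not meant.

How it is judged (in metres and radians):
On the way, in this order (a step that is already met when the one before it is completed fails the run):
1. all blocks that are present stand flat in the tray (x of block0 in the frame of tray between -0.045 and 0.045 m and y of block0 in the frame of tray between -0.14 and 0.14 m and z of block0 in the frame of tray between -0.006 and 0.008 m and angle between each of block0, block1, block2, block3's own z axis and vertical below 0.15 rad and x of block1 in the frame of tray between -0.045 and 0.045 m and y of block1 in the frame of tray between -0.14 and 0.14 m and z of block1 in the frame of tray between -0.006 and 0.008 m and x of block2 in the frame of tray between -0.045 and 0.045 m and y of block2 in the frame of tray between -0.14 and 0.14 m and z of block2 in the frame of tray between -0.006 and 0.008 m and x of block3 in the frame of tray between -0.045 and 0.045 m and y of block3 in the frame of tray between -0.14 and 0.14 m and z of block3 in the frame of tray between -0.006 and 0.008 m and value of joint drawer above 0.02 m), for 0.3 s.
2. the drawer is pushed fully shut (value of joint drawer below 0.005 m and x of block0 in the frame of tray between -0.045 and 0.045 m and y of block0 in the frame of tray between -0.14 and 0.14 m and z of block0 in the frame of tray between -0.006 and 0.008 m and angle between each of block0, block1, block2, block3's own z axis and vertical below 0.15 rad and x of block1 in the frame of tray between -0.045 and 0.045 m and y of block1 in the frame of tray between -0.14 and 0.14 m and z of block1 in the frame of tray between -0.006 and 0.008 m and x of block2 in the frame of tray between -0.045 and 0.045 m and y of block2 in the frame of tray between -0.14 and 0.14 m and z of block2 in the frame of tray between -0.006 and 0.008 m and x of block3 in the frame of tray between -0.045 and 0.045 m and y of block3 in the frame of tray between -0.14 and 0.14 m and z of block3 in the frame of tray between -0.006 and 0.008 m), for 0.2 s.
3. the handwheel is wound until the pointer is on the tab (y of pointer_tip in the frame of tab_mark between -0.005 and 0.005 m and value of joint drawer below 0.005 m), for 0.2 s.
At the end, for the whole second after the job is handed in: Every block present rests on the tray floor within 45 mm (along x) and 140 mm (along y) of the tray centre, tilted under 0.15 rad and still; the drawer is open less than 5 mm; the pointer tip is within 5 mm of the tab along y (wheel within 0.25 rad) and the wheel is still (all of step 3 and x of block0 in the frame of tray between -0.045 and 0.045 m and y of block0 in the frame of tray between -0.14 and 0.14 m and z of block0 in the frame of tray between -0.006 and 0.008 m and angle between each of block0, block1, block2, block3's own z axis and vertical below 0.15 rad and x of block1 in the frame of tray between -0.045 and 0.045 m and y of block1 in the frame of tray between -0.14 and 0.14 m and z of block1 in the frame of tray between -0.006 and 0.008 m and x of block2 in the frame of tray between -0.045 and 0.045 m and y of block2 in the frame of tray between -0.14 and 0.14 m and z of block2 in the frame of tray between -0.006 and 0.008 m and x of block3 in the frame of tray between -0.045 and 0.045 m and y of block3 in the frame of tray between -0.14 and 0.14 m and z of block3 in the frame of tray between -0.006 and 0.008 m and linear speed of each of block0, block1, block2, block3 below 0.02 m/s and velocity of joint wheel between -0.05 and 0.05 rad/s); the robot touches nothing.
It fails at once if another thing on the bench was moved more than 60 mm (distance of any of ink_tin, tape_roll, cleaner, ink_knife, ink_jar, squeegee from where it was at the start of the episode above 0.06 m).
Of block0, block1, block2, block3 only 2 to 4 are there at a start; the rules pass over those that are not, and their reading is None.
At some moment in a run one of block0, block1, block2, block3 may be knocked a few centimetres aside while the robot is not near it.
Once in a run the grip may slacken for a moment while it holds something.
It also fails if it takes over 210 s, if anything falls off the work surface, if the arm or the gripper's body presses on something with over 40 N, if the wrist force passes 120 N, or if a joint passes its speed limit or range.

## Robot

A 6-joint arm with a two-finger parallel gripper is mounted at the origin on the work surface. World frame = base frame: x ahead of the robot, y to its left, z up, the work surface at z = 0. Lengths are in mm, angles in rad, forces in N, time in s.
With the tool pointing down it reaches from about 350 to 975 mm from the base axis. Payload 7.1 kg.
Tool frame: the origin (TCP) lies midway between the tips of the shut fingers; the grasp point (between the pads) lies 19 mm behind it; z points along the fingers, y is the line along which they close (so a half turn about z gives the same grasp; the last joint's range is limited). The gripper opens to 88 mm and grips with 3 to 60 N. Pads are 20 mm wide; open, the fingers measure 115 mm over their backs; the gripper's body (75 mm by 178 mm) begins 61 mm behind the grasp point.
Start: joints at [-1.158, 0.423, 1.63, -0, 1.089, -0.019], TCP at [261.581, -567.609, 222.675] pointing down, gripper open.
Joint ranges: [-3, 3], [-0.9, 2.11], [0.09, 2.58], [-1.31, 4.45], [0.11, 2.69], [-2.54, 2.54]. Speed limits (rad/s): [2.39, 2.39, 3.01, 3.14, 3.14, 3.14].

## Interface

Orientations are given as a rotation vector (axis times angle).
In Python, from workcell import ctrl gives the robot as it stands. The module is installed in compiled form; this text tells all that it offers.
- The arm moves only by the tool apply_moves, never from a script. Its argument "targets" is a list of rows, each a list of 3 entries, a list of its own where there are three numbers: the opening, from -1 (shut) to 1 (fully open), then the shift along the tool's x, y, z normalised to -1 to 1, where 1 is 5 cm, then the turn, a rotation vector about the tool's x, y, z normalised to -1 to 1, where 1 is 90 degrees. In form: [[jaw, [x, y, z], [wx, wy, wz]], ...]. A call has 1 to 8 rows; each row shifts and turns the commanded pose from where the row before left it, along the tool's axes as they then stand; what a row does not reach is not made up. A row lasts 1/8 s, in which the tool goes at most 62.5 mm and 10.7 degrees, less where a joint would pass 70% of its speed; a pose out of reach is approached as far as the arm can. A call with a number of a shift or a turn outside -1 to 1 is refused whole. A call with a gripper value outside its range is refused whole. The fingers move at their own pace and stop on an object; the grip force is fixed at half the most. Time passes only in rows, so rows that do not move let the fingers close. It gives the time, the measured TCP pose, the force, the opening and the grip force at its end, in the units of the state.
- ctrl.get_obs(): the state, without advancing time (a new reading comes with each control period).
- ctrl.get_image(name): name is "scene" or "top"; returns a dict with "pixels" (384x512x3 uint8, blue, green, red), "camera_matrix" (3x3 intrinsics, pixels), "view" (4x4, takes a point from world to camera coordinates). Camera axes: x right, y down, z forward; pixel columns grow to the right and rows downward; lengths in mm; the calibration is good to about 2 mm. A picture is of the moment at which its call begins. There is no depth.
- ctrl.close_job(): hands the job in; it is judged then, once.
Trained networks look in the newest picture that a camera, given by its name, has taken for a name from the list of things; names that differ only in an ending like _2 or _b are one class to them, and where a whole thing is asked for, a point or a joint stands for the part that bears it (a point fixed in the world has none). Each returns a list of dicts, best first, with "score" (0 to 1); they miss things now and then, are a little off and sometimes report something else, mostly with a low value. They report only what shows in the picture. A call takes as long as a camera call. They do not tell look-alikes from the thing itself.
- ctrl.masks_of(label, camera): "region" (384x512 bool, what is visible of it) and "bbox" ([left, top, right, bottom] in pixels, round what is visible of it).
- ctrl.pinpoint(label, camera): "xy" ([column, row] in pixels: a listed point, or the origin of a listed thing).
The state is a dict: "t": time; "qpos": joint angles; "qvel": joint speeds; "joint_torque": joint torques, N m; "ee_pos": TCP position; "orientation": TCP orientation; "ft_force": force on the tool from outside, world axes, zero at the start; "moment": the same for the moment, N m; "width": finger opening in mm; "grasp_force": force on a finger pad.
Only numpy, scipy, OpenCV 4.12 (cv2) and the standard library are available. Lean on these libraries where they do the work, as an engineer would, in place of code of your own. Each camera call takes 0.05 s, during which the arm holds its last target. There are 200 camera calls.

## Working session

There is one attempt and no reset: what is moved stays moved. The work goes in short steps, Python scripts to look and compute and a tool call to move; the robot and the scene stay as the last step left them, time stands still between calls to the robot, and variables do not carry over. Pictures are saved under pics/ and viewed, at most 14 in all, crops included, and the job is handed in when it is done.

Besides the shell and the picture viewer there is one more tool, called after "Emit:" as name(argument=value, ...) on one line, values as JSON. apply_moves: Moves the arm, as the interface text tells. Scaled input: -1 to 1 covers 5 cm each way for a shift and 90 degrees each way for a turn. Its arguments: {"type":"object","properties":{"targets":{"type":"array"}},"required":["targets"]}

```bash
mkdir -p pics
cat > h.py <<'E'
import numpy as np, cv2
from workcell import ctrl
from scipy.spatial.transform import Rotation as R
def img(n):
    d=ctrl.get_image(n); return d
def ray(d,uv,z):
    K=np.array(d["camera_matrix"]);V=np.array(d["view"])
    r=V[:3,:3].T@np.linalg.solve(K,[uv[0],uv[1],1.]); c=-V[:3,:3].T@V[:3,3]
    return c+r*(z-c[2])/r[2]
def proj(d,p):
    K=np.array(d["camera_matrix"]);V=np.array(d["view"])
    q=K@(V[:3,:3]@np.array(p,float)+V[:3,3]); return q[:2]/q[2]
E
python3 - <<'E'
from h import *
o=ctrl.get_obs(); print({k:np.round(v,3).tolist() for k,v in o.items()})
for n in ("top","scene"):
    d=img(n); V=d["view"]; print(n,np.round(-V[:3,:3].T@V[:3,3]),np.round(d["camera_matrix"]).tolist(), np.round(V[:3,:3],2).tolist())
    cv2.imwrite(f"pics/{n}0.png",cv2.resize(d["pixels"],(800,600),interpolation=cv2.INTER_CUBIC))
    for l,z in (("tray",24),("drawer_handle",75),("wheel_axis",125),("pointer_tip",140),("tab_mark",140),("block0",0),("ink_tin",0),("tape_roll",0),("cleaner",0),("ink_knife",0),("ink_jar",0),("squeegee",0)):
        for r in ctrl.pinpoint(l,n): print(l,round(r["score"],2),np.round(r["xy"]),np.round(ray(d,r["xy"],z)[:2]))
E
```

```text
{'t': 0.0, 'qpos': [-1.158, 0.424, 1.631, -0.0, 1.089, -0.019], 'qvel': [-0.002, -0.001, -0.001, -0.001, 0.001, 0.0], 'joint_torque': [-0.0, -54.463, -27.367, 0.064, 0.023, -0.0], 'ee_pos': [261.361, -567.151, 221.91], 'orientation': [-3.067, -0.673, 0.0], 'ft_force': [0.498, 0.68, 0.114], 'moment': [-0.016, -0.019, -0.01], 'grasp_force': 0.0, 'width': 87.626}
top [4.540e+02 1.000e+00 1.551e+03] [[394.0, 0.0, 257.0], [0.0, 394.0, 183.0], [0.0, 0.0, 1.0]] [[-0.02, -1.0, 0.01], [-1.0, 0.02, -0.04], [0.04, -0.01, -1.0]]
drawer_handle 0.66 [223. 206.] [436. 113.]
drawer_handle 0.34 [303. 127.] [ 729. -195.]
wheel_axis 0.95 [300. 130.] [ 707. -176.]
tab_mark 0.39 [173. 230.] [355. 287.]
block0 0.89 [355. 210.] [ 407. -401.]
block0 0.82 [322. 179.] [ 532. -277.]
block0 0.68 [329. 204.] [ 434. -301.]
block0 0.56 [356. 177.] [ 539. -409.]
block0 0.52 [339. 236.] [ 307. -335.]
ink_tin 0.71 [300. 206.] [ 427. -186.]
ink_tin 0.47 [173. 232.] [340. 314.]
tape_roll 0.5 [298. 181.] [ 526. -181.]
tape_roll 0.23 [299. 205.] [ 433. -180.]
cleaner 0.92 [138. 181.] [543. 451.]
ink_knife 0.55 [170. 229.
[... 281 characters left out ...]
, 0.0, 1.0]] [[-0.8, 0.6, -0.01], [0.38, 0.49, -0.78], [-0.46, -0.63, -0.62]]
tray 0.8 [284. 240.] [543. 121.]
drawer_handle 0.64 [314. 217.] [445. 139.]
wheel_axis 0.8 [181. 186.] [ 713. -177.]
pointer_tip 0.58 [233. 211.] [661.  34.]
tab_mark 0.56 [254. 233.] [669. 142.]
block0 0.92 [216. 178.] [ 522. -292.]
block0 0.87 [224. 151.] [ 401. -425.]
block0 0.73 [236. 171.] [ 437. -284.]
block0 0.61 [196. 165.] [ 536. -409.]
block0 0.55 [262. 153.] [ 284. -325.]
ink_tin 0.85 [256. 186.] [ 431. -167.]
tape_roll 0.73 [229. 199.] [ 552. -161.]
ink_knife 0.91 [382. 251.] [325. 314.]
ink_knife 0.53 [181. 185.] [ 644. -335.]
ink_jar 0.61 [347. 339.] [625. 460.]
squeegee 0.59 [164. 171.] [ 653. -451.]
```

View pics/top0.png

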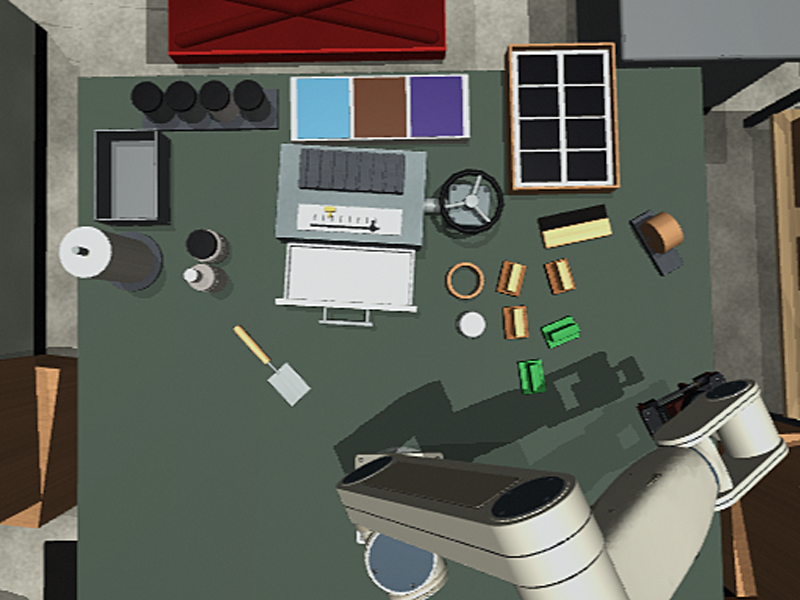

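View pics/scene0.png

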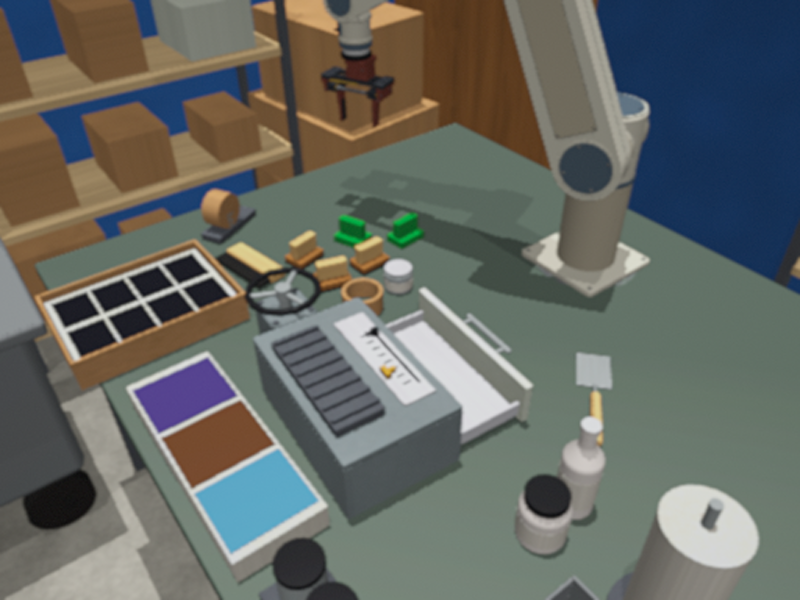

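Top view: three brown and yellow blocks stand upright at about (512,278), (561,275) and (515,322), and the two green look-alikes are at (561,331) and (531,376). The drawer is open, the wheel is at (470,202), the pointer tip at about (378,226) and the tab at (330,212). I'll zoom in for the measurements.

```bash
cat > fit.py <<'E'
from h import *
from scipy.optimize import minimize
def seg(d):
    H=cv2.cvtColor(d["pixels"],cv2.COLOR_BGR2HSV); 
    return ((H[...,0]>4)&(H[...,0]<32)&(H[...,1]>70)&(H[...,2]>70)).astype(np.uint8)
BX=[(80,56,0,20),(70,22,20,62)]
def model(d,x,y,a,z0,S=4):
    m=np.zeros((384*1,512*1),np.uint8); c,s=np.cos(a),np.sin(a)
    for L,W,za,zb in BX:
        P=[proj(d,[x+c*u-s*v,y+s*u+c*v,z0+z]) for u in(-L/2,L/2) for v in(-W/2,W/2) for z in(za,zb)]
        h=cv2.convexHull((np.array(P)*16).astype(np.float32)).round().astype(np.int32)
        cv2.fillPoly(m,[h],1,shift=4)
    return m
def fit(ds,g,z0=0,rad=38):
    S=[]
    for d in ds:
        u=proj(d,[*g,z0+25]); M=seg(d); R_=np.zeros_like(M); cv2.circle(R_,tuple(int(round(t)) for t in u),rad*394//1500+8,1,-1)
        n,lab,st,ce=cv2.connectedComponentsWithStats(M*R_); 
        k=1+np.argmax(st[1:,4]) if n>1 else 0; S.append((d,(lab==k).astype(np.float32)))
    def f(p):
        e=0
        for d,m in S:
            e+=np.abs(cv2.GaussianBlur(m,(0,0),1)-cv2.GaussianBlur(model(d,p[0],p[1],p[2],z0).astype(np.float32),(0,0),1)).sum()/m.sum()
        return e
    best=min((minimize(f,[*g,a],method="Nelder-Mead",options=dict(initial_simplex=[[*g,a],[g[0]+15,g[1],a],[g[0],g[1]+15,a],[g[0],g[1],a+.3]])) for a in (-.6,0,.6,1.2)),key=lambda r:r.fun)
    return np.round(best.x,2),round(best.fun,3),[int(m.sum()) for _,m in S]
E
python3 - <<'E'
from fit import *
t=img("top");s=img("scene")
for g in [(530,-278),(538,-408),(434,-290)]:
    print(g,"both",fit([t,s],g),"top",fit([t],g),"scene",fit([s],g))
np.savez("cal.npz",K0=t["camera_matrix"],V0=t["view"],K1=s["camera_matrix"],V1=s["view"])
cv2.imwrite("pics/c1.png",cv2.resize(t["pixels"][85:215,165:325],(800,650)[:1]+(600,),interpolation=cv2.INTER_CUBIC))
cv2.imwrite("pics/c2.png",cv2.resize(s["pixels"][175:325,155:355],(800,600),interpolation=cv2.INTER_CUBIC))
E
```

```text
(530, -278) both (array([ 5.3682e+02, -2.9267e+02, -3.4000e-01]), np.float64(0.603), [268, 538]) top (array([ 5.3787e+02, -2.9487e+02, -2.8000e-01]), np.float64(0.25), [268]) scene (array([ 5.3548e+02, -2.8804e+02, -3.9000e-01]), np.float64(0.292), [538])
(538, -408) both (array([ 5.4047e+02, -4.1543e+02,  3.6000e-01]), np.float64(0.826), [227, 435]) top (array([ 5.3977e+02, -4.1476e+02,  2.6000e-01]), np.float64(0.471), [227]) scene (array([ 5.3879e+02, -4.1636e+02,  4.7000e-01]), np.float64(0.281), [435])
(434, -290) both (array([ 4.2509e+02, -3.0030e+02,  3.0000e-02]), np.float64(0.516), [260, 375]) top (array([ 426.58, -301.76,   -0.  ]), np.float64(0.292), [260]) scene (array([ 4.2526e+02, -3.0260e+02,  3.0000e-01]), np.float64(0.144), [375])
```

View pics/c1.png

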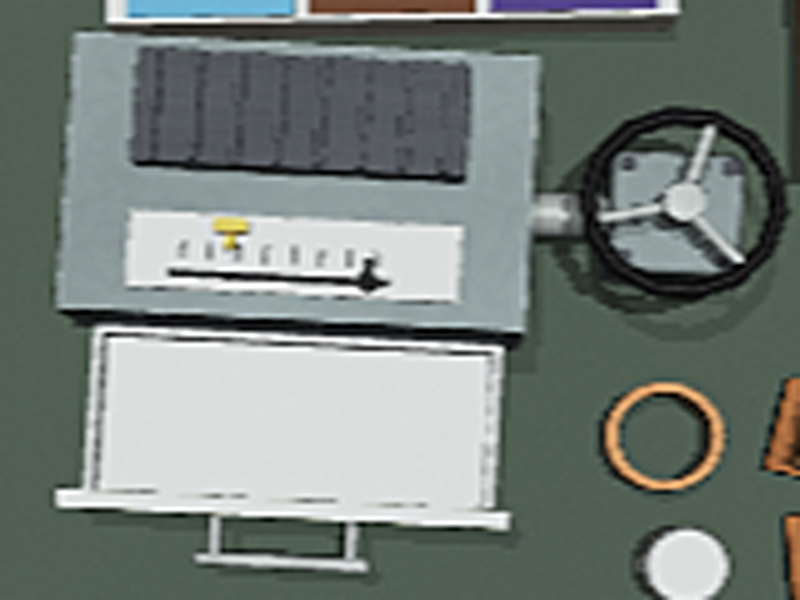

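View pics/c2.png

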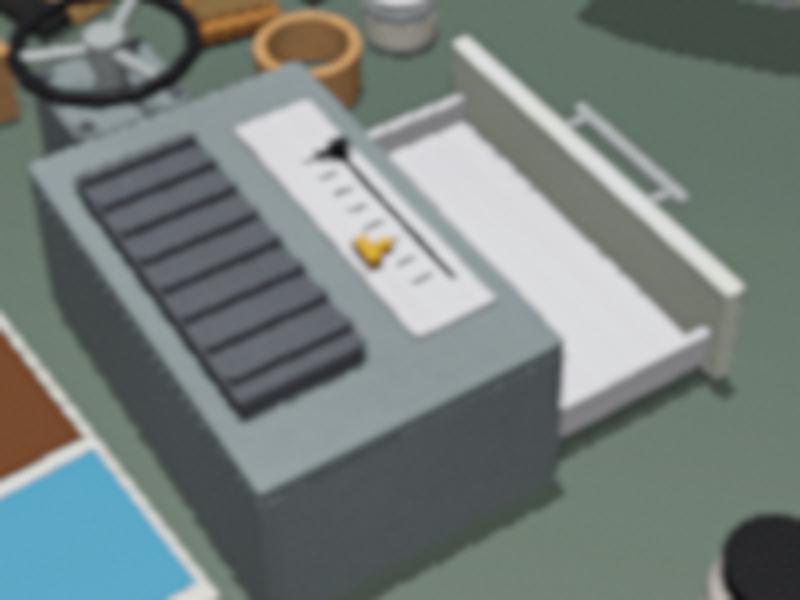

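The crops show the housing corners at c1 (75,33), (540,56), (522,330) and (58,310), and the handle ends at (197,557) and (366,567). The pointer tip is at about (368,258) and the tab point at (232,245). The tray is empty and the wheel hub is at (684,202).

```bash
cat >> fit.py <<'E'
def nfit(ds,names,g,z0=0):
    S=[]
    for d,n in zip(ds,names):
        u=proj(d,[*g,z0+25]); ms=[r for r in ctrl.masks_of("block0",n)]
        cs=[np.argwhere(r["region"]).mean(0)[::-1] for r in ms]
        k=np.argmin([np.linalg.norm(c-u) for c in cs]); S.append((d,ms[k]["region"].astype(np.float32)))
    def f(p):
        return sum(np.abs(cv2.GaussianBlur(m,(0,0),1)-cv2.GaussianBlur(model(d,p[0],p[1],p[2],z0).astype(np.float32),(0,0),1)).sum()/m.sum() for d,m in S)
    best=min((minimize(f,[*g,a],method="Nelder-Mead",options=dict(initial_simplex=[[*g,a],[g[0]+15,g[1],a],[g[0],g[1]+15,a],[g[0],g[1],a+.3]])) for a in (-.6,0,.6,1.2)),key=lambda r:r.fun)
    return np.round(best.x,2),round(best.fun,3),[int(m.sum()) for _,m in S]
E
python3 - <<'E'
from fit import *
t=img("top")
for g in [(537,-292),(540,-415),(426,-300)]:
    print(g,nfit([t],["top"],g))
s=img("scene")
for g in [(537,-292),(540,-415),(426,-300)]:
    print(g,nfit([s],["scene"],g))
T=lambda p,z:np.round(ray(t,[165+p[0]/5-.4,85+p[1]/4.615-.4],z)[:2],1)
Sc=lambda p,z:np.round(ray(s,[155+p[0]/4-.4,175+p[1]/4-.4],z)[:2],1)
print("housing",[T(p,135) for p in((75,33),(540,56),(522,330),(58,310))])
print("front top",[T(p,95) for p in((57,495),(510,518))])
print("handle",[T(p,75) for p in((197,557),(366,567))])
print("hub",T((684,202),125),"rimL/R/T/B",T((584,202),125),T((786,205),125),T((685,106),125),T((680,298),125))
print("ptr",T((368,258),140),"tab",T((232,245),140))
print("S housing",[Sc(p,135) for p in((30,165),(300,65),(560,340),(262,490))],"front",[Sc(p,95) for p in((460,40),(742,287))],"handle",[Sc(p,75) for p in((580,105),(685,197))],"hub",Sc((105,36),125),"ptr",Sc((315,158),140),"tab",Sc((392,243),140))
E
```

```text
(537, -292) (array([ 5.3702e+02, -2.8877e+02, -2.3000e-01]), np.float64(0.164), [281])
(540, -415) (array([ 5.3834e+02, -4.1091e+02,  2.0000e-01]), np.float64(0.054), [342])
(426, -300) (array([ 4.2653e+02, -2.9742e+02, -1.0000e-02]), np.float64(0.081), [318])
(537, -292) (array([ 5.3792e+02, -2.8668e+02, -5.2000e-01]), np.float64(0.189), [397])
(540, -415) (array([ 5.4304e+02, -4.0841e+02,  3.3000e-01]), np.float64(0.111), [394])
(426, -300) (array([ 4.2634e+02, -2.9702e+02,  9.0000e-02]), np.float64(0.136), [391])
housing [array([854.6, 257.4]), array([829.9, -79.8]), array([613.4, -61.6]), array([636. , 272.6])]
front top [array([492.6, 282.9]), array([466.9, -51. ])]
handle [array([440.7, 183.1]), array([429.8,  57. ])]
hub [ 713.8 -182.8] rimL/R/T/B [ 715.2 -109.7] [ 709.9 -257.3] [ 790.4 -185.6] [ 637.5 -177.8]
ptr [671.6  48.3] tab [683.8 145.9]
S housing [array([830.3, -74.4]), array([615.4, -53.6]), array([642. , 275.6]), array([854.1, 260.4])] front [array([467.6, -45.9]), array([486.3, 286.3])] handle [array([428.3,  56.6]), array([437.4, 183.3])] hub [ 709.2 -187. ] ptr [669.5  45.5] tab [677.1 146.6]
```

```bash
cat > plan.py <<'E'
import sys; from h import *
def plan(*wps):
    o=ctrl.get_obs(); p=np.array(o["ee_pos"]); Rm=R.from_rotvec(o["orientation"]).as_matrix()
    y=np.arctan2(Rm[1,0],Rm[0,0]); print("now",np.round(p,1),"yaw",round(y,3),"tilt",round(np.degrees(np.arccos(-Rm[2,2])),2),"w",round(o["width"],1),"t",o["t"])
    for w in wps:
        q=np.array(w[:3],float); a=w[3] if len(w)>3 else y
        d=q-p; c,s=np.cos(a),np.sin(a)
        tt=np.array([c*d[0]+s*d[1],s*d[0]-c*d[1],-d[2]])/50
        print(w,"turn z",round(-(a-y)/(np.pi/2),3),"then shift",np.round(tt,2)); p=q;y=a
if __name__=="__main__": plan(*[tuple(map(float,a.split(","))) for a in sys.argv[1:]])
E
python3 plan.py 537,-288,150,-.3 537,-288,28 537,-288,175 553,32,175,-.07 553,32,52
```

```text
now [ 261.6 -567.6  222.7] yaw 0.432 tilt 0.0 w 87.8 t 1.8
(537.0, -288.0, 150.0, -0.3) turn z 0.466 then shift [ 3.61 -6.97  1.45]
(537.0, -288.0, 28.0) turn z -0.0 then shift [ 0.   -0.    2.44]
(537.0, -288.0, 175.0) turn z -0.0 then shift [ 0.   -0.   -2.94]
(553.0, 32.0, 175.0, -0.07) turn z -0.146 then shift [-0.13 -6.41 -0.  ]
(553.0, 32.0, 52.0) turn z -0.0 then shift [ 0.   -0.    2.46]
```

Emit:
apply_moves(targets=[[0.4, [0, 0, 0], [0, 0, 0.1165]], [0.4, [0, 0, 0], [0, 0, 0.1165]], [0.4, [0, 0, 0], [0, 0, 0.1165]], [0.4, [0, 0, 0], [0, 0, 0.1165]], [0.4, [0.36, -0.7, 0.1], [0, 0, 0]], [0.4, [0.36, -0.7, 0.1], [0, 0, 0]], [0.4, [0.36, -0.7, 0.1], [0, 0, 0]], [0.4, [0.36, -0.7, 0.1], [0, 0, 0]]])

```text
t: 2.8
ee_pos: [372.6, -454.3, 202.6]
orientation: [3.106, -0.47, 0.0]
ft_force: [0.0, -0.8, 1.8]
width: 61.5
grasp_force: 0.0
```

Emit:
apply_moves(targets=[[0.4, [0.36, -0.7, 0.15], [0, 0, 0]], [0.4, [0.36, -0.7, 0.15], [0, 0, 0]], [0.4, [0.36, -0.7, 0.15], [0, 0, 0]], [0.4, [0.36, -0.7, 0.15], [0, 0, 0]], [0.4, [0.36, -0.7, 0.15], [0, 0, 0]], [0.4, [0.36, -0.7, 0.15], [0, 0, 0]], [0.4, [0, 0, 0], [0, 0, 0]], [0.4, [0, 0, 0], [0, 0, 0]]])

```text
t: 3.8
ee_pos: [536.8, -286.7, 157.7]
orientation: [3.106, -0.469, -0.001]
ft_force: [-0.6, -0.8, -0.7]
width: 61.5
grasp_force: 0.0
```

```bash
python3 plan.py 537,-288,28,-.3
python3 - <<'E'
from fit import *
t=img("top");s=img("scene")
for n,d in(("top",t),("scene",s)):
    for r in ctrl.pinpoint("block0",n): print(n,round(r["score"],2),np.round(ray(d,r["xy"],0)[:2]))
print(proj(t,[537,-288,62]),proj(s,[537,-288,62]))
cv2.imwrite("pics/a1.png",cv2.resize(s["pixels"][120:240,150:310],(800,600),interpolation=cv2.INTER_CUBIC))
E
```

```text
now [ 536.8 -286.7  157.7] yaw -0.3 tilt 0.02 w 61.5 t 3.8
(537.0, -288.0, 28.0, -0.3) turn z 0.0 then shift [0.01 0.02 2.59]
top 0.51 [ 530. -279.]
scene 0.88 [ 538. -398.]
scene 0.81 [ 539. -289.]
scene 0.75 [ 293. -321.]
scene 0.68 [ 438. -280.]
scene 0.55 [ 392. -431.]
[328.27687041 177.09731042] [211.76101633 166.22379548]
```

View pics/a1.png

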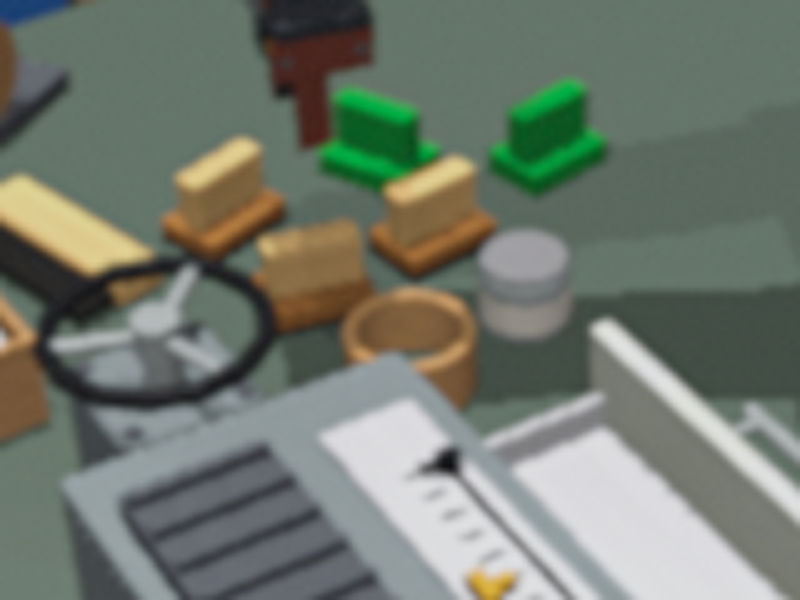

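The scene crop shows block A's grip top running from about (262,240) to (358,228). That matches the projected grasp point at (309,231), and the open gripper is above it. I'll grasp.

Run:
```python
from h import *
s=img("scene")
f=lambda p:ray(s,[150+p[0]/5-.4,120+p[1]/5-.4],62)[:2]
for n,a,b in(("A",(268,240),(355,227)),("B",(183,180),(255,144)),("C",(390,195),(470,163))):
    P,Q=f(a),f(b);d=P-Q;print(n,np.round((P+Q)/2),np.arctan2(d[1],d[0]),np.linalg.norm(d))
```

```text
A [ 537. -287.] -0.39220660801033297 62.392087946331394
B [ 542. -408.] 0.14527844019593109 68.11873061858242
C [ 430. -294.] -0.011499037846394883 70.74966795936886
```

Emit:
apply_moves(targets=[[0.4, [0, 0, 0.6], [0, 0, 0]], [0.4, [0, 0, 0.6], [0, 0, 0]], [0.4, [0, 0, 0.6], [0, 0, 0]], [0.4, [0, 0, 0.5], [0, 0, 0]], [0.4, [0, 0, 0.3], [0, 0, 0]], [-1, [0, 0, 0], [0, 0, 0]], [-1, [0, 0, 0], [0, 0, 0]], [-1, [0, 0, 0], [0, 0, 0]]])

```text
t: 5.05
ee_pos: [537.7, -286.9, 28.8]
orientation: [3.106, -0.47, 0.003]
ft_force: [0.3, 0.2, 0.2]
width: 35.3
grasp_force: 0.0
```

Emit:
apply_moves(targets=[[-1, [0, 0, 0], [0, 0, 0]], [-1, [0, 0, 0], [0, 0, 0]], [-1, [0, 0, -0.2], [0, 0, 0]], [-1, [0, 0, -0.4], [0, 0, 0]]])

```text
t: 5.55
ee_pos: [536.2, -285.9, 57.8]
orientation: [-3.105, 0.47, 0.003]
ft_force: [1.3, -0.9, -2.8]
width: 22.0
grasp_force: 30.0
```

```bash
python3 plan.py 536,-286,178 546,32,178,-.07 546,32,53
```

```text
now [ 536.2 -285.9   57.8] yaw -0.3 tilt 0.14 w 22.0 t 5.55
(536.0, -286.0, 178.0) turn z -0.0 then shift [-0.   0.  -2.4]
(546.0, 32.0, 178.0, -0.07) turn z -0.147 then shift [-0.25 -6.36 -0.  ]
(546.0, 32.0, 53.0) turn z -0.0 then shift [ 0.  -0.   2.5]
```

Emit:
apply_moves(targets=[[-1, [0, 0, -0.6], [0, 0, 0]], [-1, [0, 0, -0.6], [0, 0, 0]], [-1, [0, 0, -0.6], [0, 0, 0]], [-1, [0, 0, -0.6], [0, 0, 0]], [-1, [0, 0, 0], [0, 0, -0.073]], [-1, [0, 0, 0], [0, 0, -0.074]], [-1, [-0.03, -0.6, 0], [0, 0, 0]], [-1, [-0.03, -0.6, 0], [0, 0, 0]]])

```text
t: 6.55
ee_pos: [538.1, -225.9, 178.9]
orientation: [3.14, -0.11, 0.001]
ft_force: [-0.6, 0.9, -1.2]
width: 21.8
grasp_force: 30.0
```

Emit:
apply_moves(targets=[[-1, [-0.03, -0.7, 0], [0, 0, 0]], [-1, [-0.03, -0.7, 0], [0, 0, 0]], [-1, [-0.03, -0.7, 0], [0, 0, 0]], [-1, [-0.03, -0.7, 0], [0, 0, 0]], [-1, [-0.03, -0.7, 0], [0, 0, 0]], [-1, [-0.03, -0.7, 0], [0, 0, 0]], [-1, [-0.01, -0.6, 0], [0, 0, 0]], [-1, [0, -0.36, 0], [0, 0, 0]]])

```text
t: 7.55
ee_pos: [546.6, 33.0, 178.7]
orientation: [-3.14, 0.107, -0.002]
ft_force: [0.8, -0.5, -2.4]
width: 22.0
grasp_force: 30.0
```

Emit:
apply_moves(targets=[[-1, [0, 0, 0], [0, 0, 0]], [-1, [0, 0, 0], [0, 0, 0]]])

```text
t: 7.8
ee_pos: [546.6, 30.9, 177.9]
orientation: [3.139, -0.109, 0.0]
ft_force: [-1.1, -0.3, -1.7]
width: 22.0
grasp_force: 30.0
```

```bash
python3 plan.py 546,32,53,-.07;python3 - <<'E'
from h import *
t=img("top");s=img("scene")
a=cv2.resize(t["pixels"][120:240,180:280],(400,480),interpolation=cv2.INTER_CUBIC)
b=cv2.resize(s["pixels"][170:290,250:350],(400,480),interpolation=cv2.INTER_CUBIC)
cv2.imwrite("pics/b1.png",np.hstack([a,b]))
E
```

```text
now [546.6  30.9 177.9] yaw -0.07 tilt 0.02 w 22.0 t 7.8
(546.0, 32.0, 53.0, -0.07) turn z 0.0 then shift [-0.01 -0.02  2.5 ]
```

View pics/b1.png

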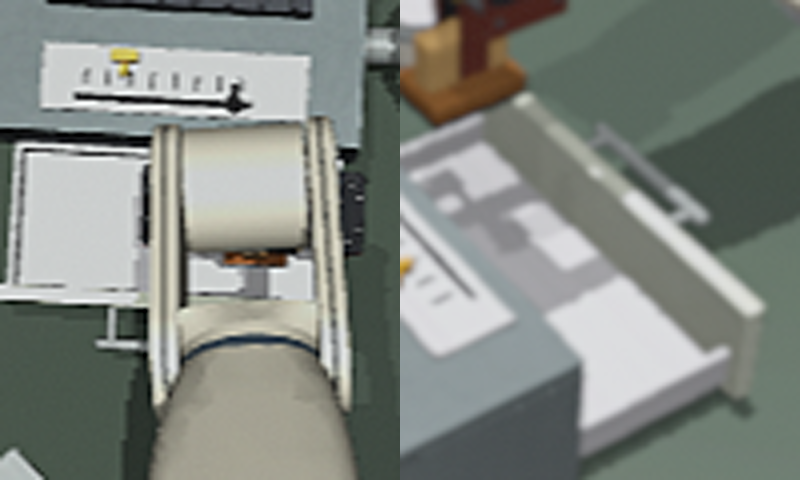

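The block is held over the right end of the tray, with its brown base at (255,258) in the left panel, clear of the drawer front. I'll lower it and release.

Emit:
apply_moves(targets=[[-1, [0, 0, 0.6], [0, 0, 0]], [-1, [0, 0, 0.6], [0, 0, 0]], [-1, [0, 0, 0.6], [0, 0, 0]], [-1, [0, 0, 0.4], [0, 0, 0]], [-1, [0, 0, 0.2], [0, 0, 0]], [-1, [0, 0, 0.07], [0, 0, 0]], [-1, [0, 0, 0], [0, 0, 0]], [-1, [0, 0, 0], [0, 0, 0]]])

```text
t: 8.9
ee_pos: [547.1, 31.6, 54.9]
orientation: [-3.14, 0.109, -0.002]
ft_force: [0.4, 1.1, -2.1]
width: 21.6
grasp_force: 30.0
```

Emit:
apply_moves(targets=[[0.1, [0, 0, 0], [0, 0, 0]], [0.1, [0, 0, 0], [0, 0, 0]], [0.1, [0, 0, 0], [0, 0, 0]], [0.1, [0, 0, 0], [0, 0, 0]], [0.1, [0, 0, -0.4], [0, 0, 0]], [0.1, [0, 0, -0.8], [0, 0, 0]], [0.1, [0, 0, -0.8], [0, 0, 0]], [0.1, [0, 0, -0.5], [0, 0, 0]]])

```text
t: 9.9
ee_pos: [547.2, 31.6, 181.2]
orientation: [-3.14, 0.109, -0.003]
ft_force: [-0.6, 1.1, -0.9]
width: 48.5
grasp_force: 0.0
```

```bash
python3 plan.py 540,-409,160,.2 540,-409,28 540,-409,180 551.5,112,180,-.07
```

```text
now [547.2  31.6 181.2] yaw -0.069 tilt 0.12 w 48.5 t 9.9
(540.0, -409.0, 160.0, 0.2) turn z -0.171 then shift [-1.89  8.61  0.42]
(540.0, -409.0, 28.0) turn z -0.0 then shift [0.   0.   2.64]
(540.0, -409.0, 180.0) turn z -0.0 then shift [ 0.    0.   -3.04]
(551.5, 112.0, 180.0, -0.07) turn z 0.172 then shift [ -0.5  -10.41  -0.  ]
```

Emit:
apply_moves(targets=[[0.1, [0, 0, 0], [0, 0, -0.086]], [0.1, [0, 0, 0], [0, 0, -0.085]], [0.1, [-0.15, 0.7, 0], [0, 0, 0]], [0.1, [-0.15, 0.7, 0], [0, 0, 0]], [0.1, [-0.15, 0.7, 0], [0, 0, 0]], [0.1, [-0.15, 0.7, 0], [0, 0, 0]], [0.4, [-0.15, 0.7, 0], [0, 0, 0]], [0.4, [-0.15, 0.7, 0], [0, 0, 0]]])

```text
t: 10.9
ee_pos: [543.8, -184.3, 179.1]
orientation: [-3.126, -0.313, 0.0]
ft_force: [0.4, -0.5, 0.7]
width: 61.0
grasp_force: 0.0
```

Emit:
apply_moves(targets=[[0.4, [-0.15, 0.7, 0], [0, 0, 0]], [0.4, [-0.16, 0.7, 0], [0, 0, 0]], [0.4, [-0.16, 0.7, 0], [0, 0, 0]], [0.4, [-0.17, 0.7, 0], [0, 0, 0]], [0.4, [-0.17, 0.8, 0.2], [0, 0, 0]], [0.4, [-0.18, 0.8, 0.22], [0, 0, 0]], [0.4, [0, 0, 0], [0, 0, 0]], [0.4, [0, 0, 0], [0, 0, 0]]])

```text
t: 11.9
ee_pos: [538.8, -408.0, 157.9]
orientation: [-3.125, -0.312, 0.001]
ft_force: [0.4, -0.1, 0.9]
width: 61.1
grasp_force: 0.0
```

```bash
python3 plan.py 540,-409,28,.2
python3 - <<'E'
from fit import *
t=img("top");s=img("scene")
for n,d in(("top",t),("scene",s)):
    for r in ctrl.pinpoint("block0",n): print(n,round(r["score"],2),np.round(ray(d,r["xy"],0)[:2]))
for g in [(540,-410),(428,-297)]: print(nfit([s],["scene"],g))
print(nfit([s],["scene"],(546,32),24))
a=cv2.resize(t["pixels"][110:240,180:380],(600,390),interpolation=cv2.INTER_CUBIC)
b=cv2.resize(s["pixels"][130:260,160:360],(600,390),interpolation=cv2.INTER_CUBIC)
cv2.imwrite("pics/b2.png",cv2.resize(np.vstack([a,b]),(460,600)))
E
```

```text
now [ 538.8 -408.   157.9] yaw 0.199 tilt 0.06 w 61.1 t 11.9
(540.0, -409.0, 28.0, 0.2) turn z -0.001 then shift [0.02 0.02 2.6 ]
top 0.86 [547.  44.]
top 0.67 [ 430. -310.]
top 0.52 [ 399. -419.]
top 0.44 [ 544. -405.]
top 0.43 [ 293. -339.]
scene 0.93 [ 305. -320.]
scene 0.88 [ 389. -416.]
scene 0.7 [ 540. -403.]
scene 0.61 [ 432. -299.]
(array([ 5.3972e+02, -4.1431e+02,  3.7000e-01]), np.float64(0.055), [419])
(array([ 4.2877e+02, -2.9878e+02,  2.4000e-01]), np.float64(0.116), [395])
(array([529.19,  23.67,   1.12]), np.float64(0.357), [421])
```

View pics/b2.png

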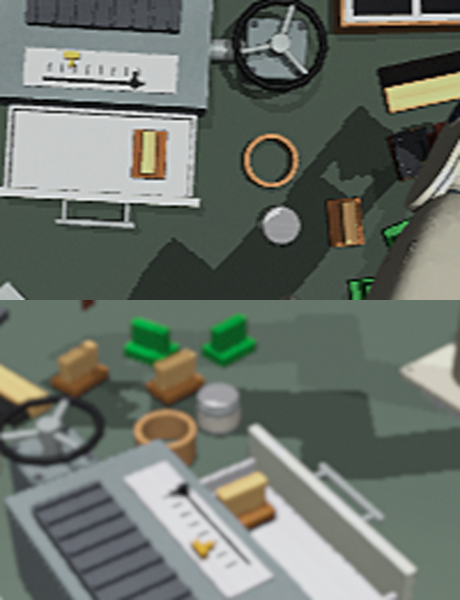

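The first block stands well in the tray at (150,153) in the top panel. The second is still under the gripper, so I'll grasp it.

Emit:
apply_moves(targets=[[0.4, [0.02, 0.04, 0.6], [0, 0, 0]], [0.4, [0, 0, 0.6], [0, 0, 0]], [0.4, [0, 0, 0.6], [0, 0, 0]], [0.4, [0, 0, 0.5], [0, 0, 0]], [0.4, [0, 0, 0.28], [0, 0, 0]], [0.4, [0, 0, 0], [0, 0, 0]], [-1, [0, 0, 0], [0, 0, 0]], [-1, [0, 0, 0], [0, 0, 0]]])

```text
t: 13.25
ee_pos: [541.1, -410.8, 30.4]
orientation: [3.125, 0.313, 0.002]
ft_force: [0.5, 0.2, 0.8]
width: 44.6
grasp_force: 0.0
```

Emit:
apply_moves(targets=[[-1, [0, 0, 0], [0, 0, 0]], [-1, [0, 0, 0], [0, 0, 0]], [-1, [0, 0, 0], [0, 0, 0]], [-1, [0, 0, -0.6], [0, 0, 0]], [-1, [0, 0, -0.8], [0, 0, 0]], [-1, [0, 0, -0.8], [0, 0, 0]], [-1, [0, 0, -0.8], [0, 0, 0]], [-1, [0, 0, 0], [0, 0, 0]]])

```text
t: 14.25
ee_pos: [542.0, -411.5, 182.3]
orientation: [3.122, 0.312, 0.007]
ft_force: [-0.4, 0.6, -2.4]
width: 21.8
grasp_force: 29.5
```

```bash
python3 plan.py 551.5,112,180,-.07 551.5,112,54
```

```text
now [ 542.  -411.5  182.3] yaw 0.199 tilt 0.34 w 21.8 t 14.25
(551.5, 112.0, 180.0, -0.07) turn z 0.171 then shift [ -0.54 -10.46   0.05]
(551.5, 112.0, 54.0) turn z -0.0 then shift [ 0.   -0.    2.52]
```

Emit:
apply_moves(targets=[[-1, [0, 0, 0], [0, 0, 0.086]], [-1, [0, 0, 0], [0, 0, 0.085]], [-1, [-0.04, -0.7, 0], [0, 0, 0]], [-1, [-0.04, -0.7, 0], [0, 0, 0]], [-1, [-0.04, -0.7, 0], [0, 0, 0]], [-1, [-0.04, -0.7, 0], [0, 0, 0]], [-1, [-0.04, -0.7, 0], [0, 0, 0]], [-1, [-0.04, -0.7, 0], [0, 0, 0]]])

```text
t: 15.25
ee_pos: [541.6, -198.4, 176.9]
orientation: [-3.138, 0.109, 0.005]
ft_force: [0.9, 0.1, -2.5]
width: 22.0
grasp_force: 29.5
```

Emit:
apply_moves(targets=[[-1, [-0.04, -0.7, 0], [0, 0, 0]], [-1, [-0.04, -0.7, 0], [0, 0, 0]], [-1, [-0.04, -0.7, 0], [0, 0, 0]], [-1, [-0.04, -0.7, 0], [0, 0, 0]], [-1, [-0.04, -0.7, 0], [0, 0, 0]], [-1, [-0.04, -0.7, 0], [0, 0, 0]], [-1, [-0.04, -0.7, 0], [0, 0, 0]], [-1, [-0.02, -0.7, 0], [0, 0, 0]]])

```text
t: 16.25
ee_pos: [545.9, 81.3, 177.0]
orientation: [3.139, -0.109, -0.005]
ft_force: [0.6, -0.1, -2.9]
width: 22.6
grasp_force: 29.5
```

Emit:
apply_moves(targets=[[-1, [0, -0.6, 0], [0, 0, 0]], [-1, [0, 0, 0], [0, 0, 0]], [-1, [0, 0, 0], [0, 0, 0]], [-1, [0, 0, 0], [0, 0, 0]]])

```text
t: 16.75
ee_pos: [549.1, 109.3, 178.5]
orientation: [3.139, -0.11, -0.002]
ft_force: [0.5, -0.5, -2.2]
width: 21.7
grasp_force: 29.5
```

```bash
python3 plan.py 551.5,112,54,-.07
python3 - <<'E'
from h import *
t=img("top");s=img("scene")
a=cv2.resize(t["pixels"][110:240,160:360],(600,390),interpolation=cv2.INTER_CUBIC)
b=cv2.resize(s["pixels"][130:260,170:370],(600,390),interpolation=cv2.INTER_CUBIC)
cv2.imwrite("pics/b3.png",cv2.resize(np.vstack([a,b]),(460,600)))
E
```

```text
now [549.1 109.3 178.5] yaw -0.07 tilt 0.07 w 21.7 t 16.75
(551.5, 112.0, 54.0, -0.07) turn z -0.0 then shift [ 0.04 -0.06  2.49]
```

View pics/b3.png

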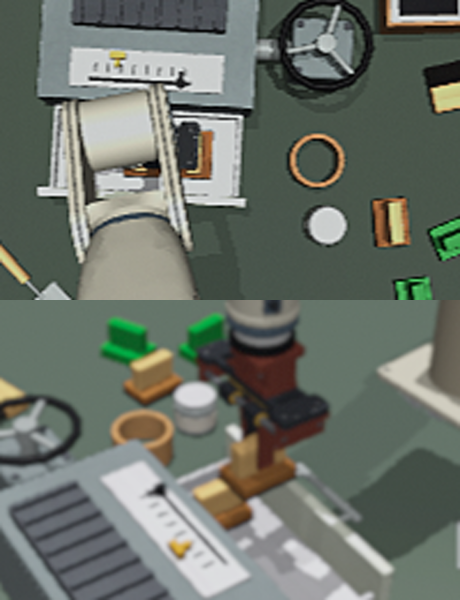

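Block 2 is held level above the tray beside block 1. I'll lower it.

Emit:
apply_moves(targets=[[-1, [0.04, -0.06, 0.6], [0, 0, 0]], [-1, [0, 0, 0.6], [0, 0, 0]], [-1, [0, 0, 0.6], [0, 0, 0]], [-1, [0, 0, 0.4], [0, 0, 0]], [-1, [0, 0, 0.2], [0, 0, 0]], [-1, [0, 0, 0.06], [0, 0, 0]], [-1, [0, 0, 0], [0, 0, 0]], [-1, [0, 0, 0], [0, 0, 0]]])

```text
t: 17.85
ee_pos: [552.3, 113.2, 57.0]
orientation: [-3.139, 0.109, -0.002]
ft_force: [-0.8, 0.6, -1.6]
width: 22.2
grasp_force: 29.5
```

Emit:
apply_moves(targets=[[0.1, [0, 0, 0], [0, 0, 0]], [0.1, [0, 0, 0], [0, 0, 0]], [0.1, [0, 0, 0], [0, 0, 0]], [0.1, [0, 0, 0], [0, 0, 0]], [0.1, [0, 0, -0.4], [0, 0, 0]], [0.1, [0, 0, -0.8], [0, 0, 0]], [0.1, [0, 0, -0.8], [0, 0, 0]], [0.1, [0, 0, -0.5], [0, 0, 0]]])

```text
t: 18.85
ee_pos: [552.3, 113.3, 183.2]
orientation: [-3.139, 0.109, -0.003]
ft_force: [0.0, 0.6, -0.0]
width: 48.1
grasp_force: 0.0
```

```bash
python3 plan.py 428,-297,160,0.03 428,-297,29;  python3 - <<'E'
from fit import *
t=img("top");s=img("scene")
print(nfit([t],["top"],(428,-297)));print(nfit([s],["scene"],(428,-297)))
E
```

```text
now [552.3 113.3 183.2] yaw -0.069 tilt 0.12 w 48.1 t 18.85
(428.0, -297.0, 160.0, 0.03) turn z -0.063 then shift [-2.73  8.13  0.46]
(428.0, -297.0, 29.0) turn z -0.0 then shift [0.   0.   2.62]
(array([ 426.57, -297.19,   -0.  ]), np.float64(0.098), [306])
(array([ 4.3213e+02, -2.9599e+02,  1.2000e-01]), np.float64(0.105), [401])
```

Emit:
apply_moves(targets=[[0.1, [0, 0, 0], [0, 0, -0.063]], [0.1, [-0.23, 0.68, 0], [0, 0, 0]], [0.1, [-0.23, 0.68, 0], [0, 0, 0]], [0.1, [-0.23, 0.68, 0], [0, 0, 0]], [0.1, [-0.23, 0.68, 0], [0, 0, 0]], [0.1, [-0.23, 0.68, 0], [0, 0, 0]], [0.4, [-0.23, 0.68, 0], [0, 0, 0]], [0.4, [-0.23, 0.68, 0], [0, 0, 0]]])

```text
t: 20.05
ee_pos: [476.9, -127.9, 179.5]
orientation: [-3.14, -0.047, 0.004]
ft_force: [0.7, -0.3, 0.3]
width: 60.7
grasp_force: 0.0
```

Emit:
apply_moves(targets=[[0.4, [-0.23, 0.68, 0], [0, 0, 0]], [0.4, [-0.23, 0.68, 0], [0, 0, 0]], [0.4, [-0.22, 0.68, 0.1], [0, 0, 0]], [0.4, [-0.22, 0.67, 0.2], [0, 0, 0]], [0.4, [-0.22, 0.66, 0.16], [0, 0, 0]], [0.4, [0, 0, 0], [0, 0, 0]], [0.4, [0, 0, 0], [0, 0, 0]], [0.4, [0, 0, 0], [0, 0, 0]]])

```text
t: 21.05
ee_pos: [427.5, -296.2, 158.0]
orientation: [-3.141, -0.048, 0.001]
ft_force: [-0.3, -0.5, -0.6]
width: 62.0
grasp_force: 0.0
```

```bash
python3 plan.py 428,-297,29,.03
python3 - <<'E'
from fit import *
t=img("top");s=img("scene")
print(nfit([s],["scene"],(428,-297)))
for n,d in(("top",t),("scene",s)):
    for r in ctrl.pinpoint("block0",n): print(n,round(r["score"],2),np.round(ray(d,r["xy"],0)[:2]),np.round(ray(d,r["xy"],24)[:2]))
E
```

```text
now [ 427.5 -296.2  158. ] yaw 0.031 tilt 0.03 w 62.0 t 21.05
(428.0, -297.0, 29.0, 0.03) turn z 0.0 then shift [0.01 0.02 2.58]
(array([ 4.2978e+02, -2.9553e+02,  3.0000e-01]), np.float64(0.157), [381])
top 0.75 [549.  37.] [548.  37.]
top 0.71 [548. 116.] [546. 114.]
top 0.47 [ 437. -299.] [ 437. -294.]
scene 0.97 [ 430. -293.] [ 449. -265.]
scene 0.94 [529.   9.] [545.  29.]
scene 0.91 [ 385. -432.] [ 405. -401.]
scene 0.9 [532.  88.] [548. 107.]
scene 0.7 [ 290. -350.] [ 312. -320.]
```

Emit:
apply_moves(targets=[[0.4, [0, 0, 0.6], [0, 0, 0]], [0.4, [0, 0, 0.6], [0, 0, 0]], [0.4, [0, 0, 0.6], [0, 0, 0]], [0.4, [0, 0, 0.5], [0, 0, 0]], [0.4, [0, 0, 0.28], [0, 0, 0]], [0.4, [0, 0, 0], [0, 0, 0]], [-1, [0, 0, 0], [0, 0, 0]], [-1, [0, 0, 0], [0, 0, 0]]])

```text
t: 22.3
ee_pos: [427.9, -297.6, 30.1]
orientation: [3.14, 0.047, 0.002]
ft_force: [-0.3, 0.9, 0.4]
width: 45.2
grasp_force: 0.0
```

Emit:
apply_moves(targets=[[-1, [0, 0, 0], [0, 0, 0]], [-1, [0, 0, 0], [0, 0, 0]], [-1, [0, 0, 0], [0, 0, 0]], [-1, [0, 0, -0.6], [0, 0, 0]], [-1, [0, 0, -0.8], [0, 0, 0]], [-1, [0, 0, -0.8], [0, 0, 0]], [-1, [0, 0, -0.8], [0, 0, 0]], [-1, [0, 0, 0], [0, 0, 0]]])

```text
t: 23.3
ee_pos: [428.8, -298.3, 181.7]
orientation: [3.138, 0.046, 0.007]
ft_force: [-0.1, -0.3, -2.0]
width: 21.5
grasp_force: 29.8
```

```bash
python3 plan.py 556,192,180,-.07 556,192,55
```

```text
now [ 428.8 -298.3  181.7] yaw 0.03 tilt 0.32 w 21.5 t 23.3
(556.0, 192.0, 180.0, -0.07) turn z 0.063 then shift [ 1.85 -9.96  0.03]
(556.0, 192.0, 55.0) turn z -0.0 then shift [ 0.  -0.   2.5]
```

Emit:
apply_moves(targets=[[-1, [0, 0, 0], [0, 0, 0.063]], [-1, [0.12, -0.66, 0], [0, 0, 0]], [-1, [0.12, -0.66, 0], [0, 0, 0]], [-1, [0.12, -0.66, 0], [0, 0, 0]], [-1, [0.12, -0.66, 0], [0, 0, 0]], [-1, [0.12, -0.66, 0], [0, 0, 0]], [-1, [0.12, -0.66, 0], [0, 0, 0]], [-1, [0.12, -0.66, 0], [0, 0, 0]]])

```text
t: 24.3
ee_pos: [484.2, -68.4, 177.3]
orientation: [-3.139, 0.109, 0.005]
ft_force: [0.4, 1.0, -1.6]
width: 22.1
grasp_force: 29.8
```

Emit:
apply_moves(targets=[[-1, [0.12, -0.66, 0], [0, 0, 0]], [-1, [0.12, -0.66, 0], [0, 0, 0]], [-1, [0.12, -0.66, 0], [0, 0, 0]], [-1, [0.12, -0.66, 0], [0, 0, 0]], [-1, [0.12, -0.66, 0], [0, 0, 0]], [-1, [0.12, -0.66, 0], [0, 0, 0]], [-1, [0.12, -0.66, 0], [0, 0, 0]], [-1, [0.12, -0.66, 0], [0, 0, 0]]])

```text
t: 25.3
ee_pos: [550.3, 191.1, 176.8]
orientation: [3.139, -0.109, -0.005]
ft_force: [-0.4, -0.1, -2.7]
width: 21.9
grasp_force: 29.8
```

Emit:
apply_moves(targets=[[-1, [0, 0, 0], [0, 0, 0]], [-1, [0, 0, 0], [0, 0, 0]], [-1, [0, 0, 0], [0, 0, 0]]])

```text
t: 25.68
ee_pos: [550.8, 189.3, 178.4]
orientation: [3.139, -0.11, -0.002]
ft_force: [0.2, 0.2, -1.9]
width: 22.2
grasp_force: 29.8
```

```bash
python3 plan.py 556,192,55,-.07
```

```text
now [550.8 189.3 178.4] yaw -0.07 tilt 0.09 w 22.2 t 25.675
(556.0, 192.0, 55.0, -0.07) turn z -0.0 then shift [ 0.1  -0.06  2.47]
```

Emit:
apply_moves(targets=[[-1, [0.1, -0.06, 0.6], [0, 0, 0]], [-1, [0, 0, 0.6], [0, 0, 0]], [-1, [0, 0, 0.6], [0, 0, 0]], [-1, [0, 0, 0.4], [0, 0, 0]], [-1, [0, 0, 0.2], [0, 0, 0]], [-1, [0, 0, 0.07], [0, 0, 0]], [-1, [0, 0, 0], [0, 0, 0]], [-1, [0, 0, 0], [0, 0, 0]]])

```text
t: 26.68
ee_pos: [557.2, 193.2, 56.5]
orientation: [-3.139, 0.109, -0.002]
ft_force: [-0.3, 0.0, -2.7]
width: 21.8
grasp_force: 29.8
```

Emit:
apply_moves(targets=[[0.1, [0, 0, 0], [0, 0, 0]], [0.1, [0, 0, 0], [0, 0, 0]], [0.1, [0, 0, 0], [0, 0, 0]], [0.1, [0, 0, 0], [0, 0, 0]], [0.1, [0, 0, -0.4], [0, 0, 0]], [0.1, [0, 0, -0.8], [0, 0, 0]], [0.1, [0, 0, -0.8], [0, 0, 0]], [0.1, [0, 0, -0.5], [0, 0, 0]]])

```text
t: 27.68
ee_pos: [557.5, 193.3, 184.3]
orientation: [-3.138, 0.109, -0.005]
ft_force: [-0.2, -0.3, -0.3]
width: 48.3
grasp_force: 0.0
```

```bash
python3 plan.py 390,123,180,-.07 390,123,62 415,121,62
```

```text
now [557.5 193.3 184.3] yaw -0.069 tilt 0.21 w 48.3 t 27.675
(390.0, 123.0, 180.0, -0.07) turn z 0.0 then shift [-3.24  1.64  0.09]
(390.0, 123.0, 62.0) turn z -0.0 then shift [ 0.   -0.    2.36]
(415.0, 121.0, 62.0) turn z -0.0 then shift [ 0.5  0.  -0. ]
```

Emit:
apply_moves(targets=[[-1, [-0.54, 0.27, 0], [0, 0, 0]], [-1, [-0.54, 0.27, 0], [0, 0, 0]], [-1, [-0.54, 0.27, 0], [0, 0, 0]], [-1, [-0.54, 0.27, 0], [0, 0, 0]], [-1, [-0.54, 0.27, 0], [0, 0, 0]], [-1, [-0.54, 0.28, 0], [0, 0, 0]], [-1, [0, 0, 0], [0, 0, 0]], [-1, [0, 0, 0], [0, 0, 0]]])

```text
t: 28.68
ee_pos: [390.9, 123.4, 181.8]
orientation: [-3.139, 0.109, -0.004]
ft_force: [0.2, -0.3, 0.7]
width: 0.7
grasp_force: 0.0
```

```bash
python3 plan.py 390,123,62,-.07
python3 - <<'E'
from fit import *
t=img("top");s=img("scene")
for n,d in(("top",t),("scene",s)):
    for r in ctrl.pinpoint("block0",n): print(n,round(r["score"],2),np.round(ray(d,r["xy"],24)[:2]))
a=cv2.resize(t["pixels"][110:240,160:360],(600,390),interpolation=cv2.INTER_CUBIC)
b=cv2.resize(s["pixels"][130:260,170:370],(600,390),interpolation=cv2.INTER_CUBIC)
cv2.imwrite("pics/b4.png",cv2.resize(np.vstack([a,b]),(460,600)))
E
```

```text
now [390.9 123.4 181.8] yaw -0.069 tilt 0.16 w 0.7 t 28.675
(390.0, 123.0, 62.0, -0.07) turn z 0.0 then shift [-0.02  0.01  2.4 ]
top 0.84 [ 293. -339.]
top 0.82 [564. 186.]
top 0.54 [556. 108.]
top 0.53 [ 409. -393.]
top 0.51 [541.  31.]
scene 0.85 [ 419. -384.]
scene 0.73 [554. 204.]
scene 0.63 [533.  29.]
scene 0.63 [ 311. -294.]
scene 0.6 [549. 113.]
```

View pics/b4.png

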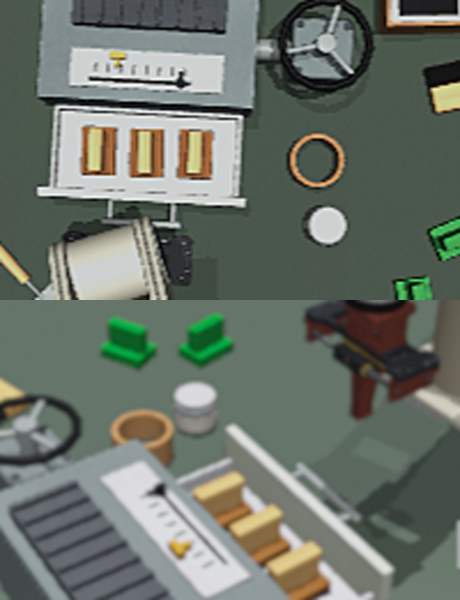

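All three blocks stand in the tray at (98,152), (147,153) and (195,154) in the top panel. Next I'll lower the shut fingers in front of the handle and push gently.

Emit:
apply_moves(targets=[[-1, [0, 0, 0.6], [0, 0, 0]], [-1, [0, 0, 0.6], [0, 0, 0]], [-1, [0, 0, 0.6], [0, 0, 0]], [-1, [0, 0, 0.6], [0, 0, 0]], [-1, [0.2, 0, 0], [0, 0, 0]], [-1, [0.2, 0, 0], [0, 0, 0]], [-1, [0.2, 0, 0], [0, 0, 0]], [-1, [0.1, 0, 0], [0, 0, 0]]])

```text
t: 29.88
ee_pos: [425.3, 120.5, 61.5]
orientation: [-3.139, 0.109, -0.002]
ft_force: [-3.1, 0.9, 1.5]
width: 0.4
grasp_force: 1.4
```

Emit:
apply_moves(targets=[[-1, [0.15, 0, 0], [0, 0, 0]], [-1, [0.15, 0, 0], [0, 0, 0]], [-1, [0.15, 0, 0], [0, 0, 0]], [-1, [0.15, 0, 0], [0, 0, 0]], [-1, [0.15, 0, 0], [0, 0, 0]], [-1, [0.15, 0, 0], [0, 0, 0]], [-1, [0.15, 0, 0], [0, 0, 0]], [-1, [0.15, 0, 0], [0, 0, 0]]])

```text
t: 30.88
ee_pos: [484.5, 116.2, 60.6]
orientation: [3.14, -0.109, -0.001]
ft_force: [-3.0, -2.0, 1.8]
width: 0.4
grasp_force: 1.4
```

Emit:
apply_moves(targets=[[-1, [0.15, 0, 0], [0, 0, 0]], [-1, [0.15, 0, 0], [0, 0, 0]], [-1, [0.15, 0, 0], [0, 0, 0]], [-1, [0.15, 0, 0], [0, 0, 0]], [-1, [0.15, 0, 0], [0, 0, 0]], [-1, [0, 0, 0], [0, 0, 0]]])

```text
t: 31.62
ee_pos: [523.4, 114.1, 61.0]
orientation: [-3.139, 0.109, -0.005]
ft_force: [0.2, -0.0, 0.2]
width: 0.2
grasp_force: 0.0
```

```bash
python3 plan.py 569,111,62,-.07
python3 - <<'E'
from h import *
t=img("top");s=img("scene")
for n,d in(("top",t),("scene",s)):
    for r in ctrl.pinpoint("drawer_handle",n): print(n,round(r["score"],2),np.round(ray(d,r["xy"],75)[:2]))
E
```

```text
now [523.4 114.1  61. ] yaw -0.07 tilt 0.18 w 0.2 t 31.625
(569.0, 111.0, 62.0, -0.07) turn z 0.0 then shift [ 0.91 -0.   -0.02]
top 0.91 [547. 112.]
scene 0.71 [548. 125.]
```

Emit:
apply_moves(targets=[[-1, [0.15, 0, 0], [0, 0, 0]], [-1, [0.12, 0, 0], [0, 0, 0]], [-1, [0.1, 0, 0], [0, 0, 0]], [-1, [0.08, 0, 0], [0, 0, 0]], [-1, [0.08, 0, 0], [0, 0, 0]], [-1, [0.08, 0, 0], [0, 0, 0]], [-1, [0.08, 0, 0], [0, 0, 0]], [-1, [0.08, 0, 0], [0, 0, 0]]])

```text
t: 32.83
ee_pos: [557.8, 111.0, 60.4]
orientation: [3.139, -0.109, -0.008]
ft_force: [-17.1, 2.1, 14.8]
width: 0.3
grasp_force: 8.7
```

Emit:
apply_moves(targets=[[-1, [0.08, 0, 0], [0, 0, 0]], [-1, [0.06, 0, 0], [0, 0, 0]], [-1, [0.06, 0, 0], [0, 0, 0]], [-1, [0.04, 0, 0], [0, 0, 0]]])

```text
t: 33.33
ee_pos: [557.9, 110.7, 60.0]
orientation: [3.137, -0.11, -0.045]
ft_force: [-50.2, 8.7, 44.5]
width: 0.4
grasp_force: 26.0
```

Emit:
apply_moves(targets=[[-1, [0.04, 0, 0], [0, 0, 0]], [-1, [0.03, 0, 0], [0, 0, 0]]])

```text
t: 33.58
ee_pos: [558.0, 110.7, 60.0]
orientation: [3.137, -0.11, -0.055]
ft_force: [-60.0, 10.7, 54.4]
width: 0.6
grasp_force: 31.3
```

Emit:
apply_moves(targets=[[-1, [-0.3, 0, 0], [0, 0, 0]], [-1, [-0.4, 0, 0], [0, 0, 0]], [-1, [-0.4, 0, 0], [0, 0, 0]], [-1, [-0.6, 0, 0], [0, 0, 0]], [-1, [-0.6, 0, 0], [0, 0, 0]], [-1, [-0.6, 0, 0], [0, 0, 0]], [-1, [0, 0, 0], [0, 0, 0]]])

```text
t: 34.45
ee_pos: [429.9, 120.2, 60.8]
orientation: [-3.14, 0.107, -0.0]
ft_force: [-0.2, 0.1, 0.1]
width: 0.5
grasp_force: 0.0
```

```bash
python3 plan.py
python3 - <<'E'
from h import *
t=img("top");s=img("scene")
for n,d in(("top",t),("scene",s)):
    for l,z in (("drawer_handle",75),("pointer_tip",140),("tab_mark",140),("wheel_axis",125)):
      for r in ctrl.pinpoint(l,n): print(n,l,round(r["score"],2),np.round(ray(d,r["xy"],z)[:2]))
a=cv2.resize(t["pixels"][85:215,165:325],(640,520),interpolation=cv2.INTER_CUBIC)
cv2.imwrite("pics/d1.png",a)
E
```

```text
now [429.9 120.2  60.8] yaw -0.068 tilt 0.0 w 0.5 t 34.45
top drawer_handle 0.88 [590. 103.]
top drawer_handle 0.24 [349. 297.]
top pointer_tip 0.58 [680.  45.]
top pointer_tip 0.23 [ 524. -159.]
top tab_mark 0.6 [660. 149.]
top wheel_axis 0.79 [ 727. -172.]
scene drawer_handle 0.72 [590. 118.]
scene pointer_tip 0.46 [654.  40.]
scene tab_mark 0.43 [677. 134.]
scene wheel_axis 0.83 [ 708. -186.]
```

View pics/d1.png

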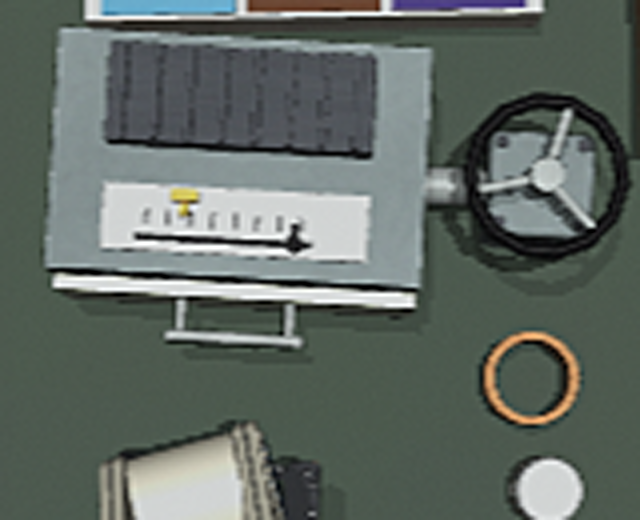

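The drawer is shut: its front lies against the housing, the hard stop built up 60 N, and the handle reads about 575. Next I'll measure the wheel, pointer and tab precisely.

```bash
cat > wheel.py <<'E'
from h import *
from scipy.optimize import minimize
from scipy.ndimage import map_coordinates
th=np.linspace(0,2*np.pi,180,endpoint=False)
def hub(ds):
    G=[cv2.GaussianBlur(cv2.cvtColor(d["pixels"],cv2.COLOR_BGR2GRAY),(0,0),.8).astype(float) for d in ds]
    def f(p):
        e=0
        for d,g in zip(ds,G):
            q=np.array([proj(d,[p[0]+70*np.cos(a),p[1]+70*np.sin(a),125]) for a in th]).T
            e+=map_coordinates(g,[q[1],q[0]],order=1).mean()
        return e
    r=minimize(f,[711,-184],method="Nelder-Mead",options=dict(initial_simplex=[[700,-184],[722,-178],[711,-195]])); return np.round(r.x,1),round(r.fun,1)
def spokes(d,c,r=42):
    a=np.radians(np.arange(0,360,2)); g=cv2.cvtColor(d["pixels"],cv2.COLOR_BGR2GRAY).astype(float)
    v=0
    for rr in (35,42,50):
        q=np.array([proj(d,[c[0]+rr*np.cos(x),c[1]+rr*np.sin(x),127]) for x in a]).T
        v=v+map_coordinates(g,[q[1],q[0]],order=1)/3
    v=v-v.mean(); ph=np.angle(np.sum(v*np.exp(3j*a)))/3
    return np.round(np.degrees(ph)%120,1)
def marks(n,d,psi=-0.069):
    o={}
    for l in("pointer_tip","tab_mark"):
        r=ctrl.pinpoint(l,n)
        if r: p=ray(d,r[0]["xy"],138)[:2]; o[l]=np.round([p[0],p[1],np.dot(p,[-np.sin(psi),np.cos(psi)])],1)
    return o
E
python3 - <<'E'
from wheel import *
t=img("top");m1=marks("top",t);s=img("scene");m2=marks("scene",s)
for ds in([t],[s],[t,s]): print(hub(ds))
c=hub([t,s])[0]; print(spokes(t,hub([t])[0]),spokes(s,hub([s])[0])); print(m1,m2)
# colour blobs: tab yellow, pointer dark on plate
for n,d in(("top",t),("scene",s)):
    H=cv2.cvtColor(d["pixels"],cv2.COLOR_BGR2HSV); P=[proj(d,p) for p in([695,-10,135],[645,-10,135],[665,225,135],[715,225,135])]
    M=np.zeros((384,512),np.uint8); cv2.fillConvexPoly(M,np.array(P).round().astype(np.int32),1)
    Y=(H[...,0]>15)&(H[...,0]<35)&(H[...,1]>120)&(M>0); D=(H[...,2]<75)&(M>0)
    for k,m in(("tab",Y),("dark",D)):
        w=np.array([ray(d,(u,v),138)[:2] for v,u in np.argwhere(m)]); yy=w@[0.069,0.9976]; xx=w@[.9976,-.069]
        print(n,k,len(w),"x",np.round([xx.min(),xx.max()]),"y mean",round(yy.mean(),1),"range",np.round([yy.min(),yy.max()]), "hi-x y",np.round(yy[xx>xx.max()-4].mean(),1),"lo-x y",np.round(yy[xx<xx.min()+4].mean(),1))
E
python3 plan.py
```

```text
(array([ 711.5, -180.8]), np.float64(25.7))
(array([ 714.7, -177.6]), np.float64(47.0))
(array([ 713.7, -179.1]), np.float64(74.8))
48.5 113.4
{'pointer_tip': array([679.2,  49.6,  96.3]), 'tab_mark': array([676.2, 154.9, 201.2])} {'pointer_tip': array([624.3, 176.2, 218.8]), 'tab_mark': array([670.3, 135.5, 181.4])}
top tab 21 x [671. 690.] y mean 194.6 range [186. 205.] hi-x y 193.8 lo-x y 194.8
top dark 68 x [643. 671.] y mean 146.4 range [ 80. 235.] hi-x y 189.3 lo-x y 134.1
scene tab 32 x [667. 686.] y mean 189.8 range [178. 201.] hi-x y 189.0 lo-x y 189.3
scene dark 9 x [646. 653.] y mean 91.8 range [85. 99.] hi-x y 90.5 lo-x y 92.4
now [430.7 120.   60.7] yaw -0.069 tilt 0.0 w 0.4 t 35.25
```

```bash
python3 plan.py 430.7,120,220,-.07 742.7,-155.3,220,-.07 742.7,-155.3,106
```

```text
now [430.7 120.   60.7] yaw -0.069 tilt 0.0 w 0.4 t 35.25
(430.7, 120.0, 220.0, -0.07) turn z 0.0 then shift [-0.    0.   -3.19]
(742.7, -155.3, 220.0, -0.07) turn z -0.0 then shift [ 6.61  5.06 -0.  ]
(742.7, -155.3, 106.0) turn z -0.0 then shift [ 0.   -0.    2.28]
```

Emit:
apply_moves(targets=[[-1, [0, 0, -0.8], [0, 0, 0]], [-1, [0, 0, -0.8], [0, 0, 0]], [-1, [0, 0, -0.8], [0, 0, 0]], [-1, [0, 0, -0.8], [0, 0, 0]], [-1, [0.55, 0.42, 0], [0, 0, 0]], [-1, [0.55, 0.42, 0], [0, 0, 0]], [-1, [0.55, 0.42, 0], [0, 0, 0]], [-1, [0.55, 0.42, 0], [0, 0, 0]]])

```text
t: 36.25
ee_pos: [535.3, 27.8, 220.7]
orientation: [-3.14, 0.109, 0.0]
ft_force: [0.5, 0.3, -0.8]
width: 0.3
grasp_force: 0.0
```

Emit:
apply_moves(targets=[[-1, [0.55, 0.42, 0], [0, 0, 0]], [-1, [0.55, 0.42, 0], [0, 0, 0]], [-1, [0.55, 0.42, 0], [0, 0, 0]], [-1, [0.55, 0.42, 0], [0, 0, 0]], [-1, [0.55, 0.42, 0], [0, 0, 0]], [-1, [0.55, 0.42, 0], [0, 0, 0]], [-1, [0.55, 0.42, 0], [0, 0, 0]], [-1, [0.56, 0.44, 0], [0, 0, 0]]])

```text
t: 37.25
ee_pos: [743.5, -155.9, 220.3]
orientation: [-3.14, 0.109, 0.001]
ft_force: [0.7, -0.7, 0.4]
width: 0.5
grasp_force: 0.0
```

Emit:
apply_moves(targets=[[-1, [0, 0, 0], [0, 0, 0]], [-1, [0, 0, 0], [0, 0, 0]]])

```text
t: 37.5
ee_pos: [742.1, -154.8, 220.0]
orientation: [-3.139, 0.109, 0.002]
ft_force: [0.6, 0.5, 0.7]
width: 0.8
grasp_force: 0.0
```

```bash
python3 plan.py 742.7,-155.3,155,-.07 742.7,-155.3,106
```

```text
now [ 742.1 -154.8  220. ] yaw -0.069 tilt 0.09 w 0.8 t 37.5
(742.7, -155.3, 155.0, -0.07) turn z 0.0 then shift [0.01 0.01 1.3 ]
(742.7, -155.3, 106.0) turn z -0.0 then shift [ 0.   -0.    0.98]
```

Go down to z = 150, then look from the scene camera before inserting.

Emit:
apply_moves(targets=[[-1, [0, 0, 0.7], [0, 0, 0]], [-1, [0, 0, 0.7], [0, 0, 0]], [-1, [0, 0, 0], [0, 0, 0]]])

```text
t: 37.88
ee_pos: [740.1, -153.7, 147.7]
orientation: [-3.138, 0.107, 0.01]
ft_force: [0.1, -0.3, -0.3]
width: 0.8
grasp_force: 0.0
```

Run:
```python
from h import *
s=img("scene")
cv2.imwrite("pics/w1.png",cv2.resize(s["pixels"][140:240,140:240],(600,600),interpolation=cv2.INTER_CUBIC))
f=lambda p:np.round((proj(s,p)-[140,140])*6)
print(f([742,-155,150]),f([712.5,-181.5,125]),f([742,-155,125]))
for a in(-19,101,221): print(a,f([712.5+70*np.cos(np.radians(a)),-181.5+70*np.sin(np.radians(a)),125]))
```

```text
[213. 277.] [245. 269.] [219. 316.]
-19 [109. 295.]
101 [335. 325.]
221 [289. 192.]
```

View pics/w1.png

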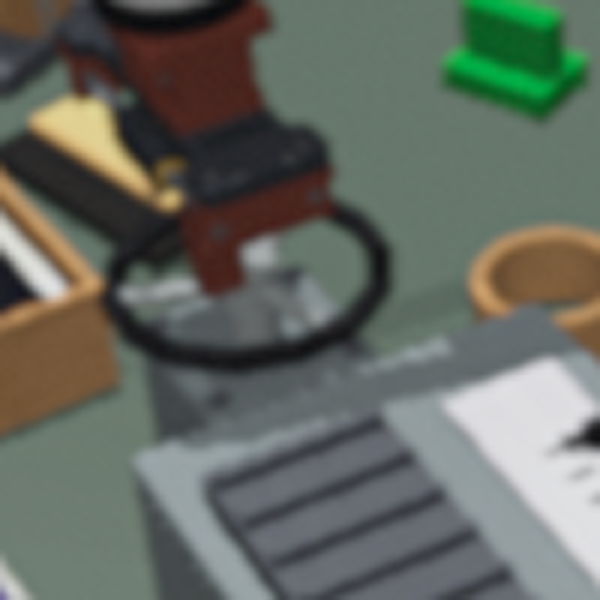

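The finger tip at (222,290) is inside the rim, between the left spoke (120,292) and the lower right spoke (310,325). I'll insert it.

Emit:
apply_moves(targets=[[-1, [0.04, 0.03, 0.3], [0, 0, 0]], [-1, [0, 0, 0.3], [0, 0, 0]], [-1, [0, 0, 0.25], [0, 0, 0]], [-1, [0, 0, 0], [0, 0, 0]]])

```text
t: 38.42
ee_pos: [743.8, -156.7, 106.4]
orientation: [-3.139, 0.109, 0.004]
ft_force: [-0.8, 0.1, -0.3]
width: 0.5
grasp_force: 0.0
```

```bash
cat > arc.py <<'E'
import sys; from h import *
c=np.array([712.5,-181.5]); r=float(sys.argv[1]); a0,a1,st=map(float,sys.argv[2:5])
o=ctrl.get_obs(); p=np.array(o["ee_pos"][:2]); d=p-c
print("now r",round(np.hypot(*d),1),"ang",round(np.degrees(np.arctan2(d[1],d[0])),1),"z",round(o["ee_pos"][2],1),"F",np.round(o["ft_force"],1),"t",o["t"])
Rm=R.from_rotvec(o["orientation"]).as_matrix(); y=np.arctan2(Rm[1,0],Rm[0,0])
a=a0
while a>a1+.1:
    a=max(a1,a-st); q=c+r*np.array([np.cos(np.radians(a)),np.sin(np.radians(a))]); d=(q-p)/50
    print(a,np.round([np.cos(y)*d[0]+np.sin(y)*d[1],np.sin(y)*d[0]-np.cos(y)*d[1]],2)); p=p+50*d
E
python3 arc.py 40 41 -120 10
```

```text
now r 40.0 ang 38.4 z 106.4 F [-0.8  0.1 -0.3] t 38.425
31.0 [0.06 0.08]
21.0 [0.07 0.12]
11.0 [0.05 0.13]
1.0 [0.02 0.14]
-9.0 [-0.    0.14]
-19.0 [-0.02  0.14]
-29.0 [-0.05  0.13]
-39.0 [-0.07  0.12]
-49.0 [-0.09  0.11]
-59.0 [-0.11  0.09]
-69.0 [-0.12  0.07]
-79.0 [-0.13  0.05]
-89.0 [-0.14  0.02]
-99.0 [-0.14 -0.  ]
-109.0 [-0.14 -0.02]
-119.0 [-0.13 -0.05]
-120.0 [-0.01 -0.01]
```

Emit:
apply_moves(targets=[[-1, [0.06, 0.08, 0], [0, 0, 0]], [-1, [0.07, 0.12, 0], [0, 0, 0]], [-1, [0.05, 0.13, 0], [0, 0, 0]], [-1, [0.02, 0.14, 0], [0, 0, 0]], [-1, [0, 0.14, 0], [0, 0, 0]], [-1, [-0.02, 0.14, 0], [0, 0, 0]], [-1, [-0.05, 0.13, 0], [0, 0, 0]], [-1, [-0.07, 0.12, 0], [0, 0, 0]]])

```text
t: 39.42
ee_pos: [744.8, -206.1, 108.1]
orientation: [-3.138, 0.109, -0.001]
ft_force: [1.4, 4.9, -1.1]
width: 0.5
grasp_force: 2.0
```

```bash
python3 arc.py 40 -39 -120 10
```

```text
now r 40.6 ang -37.3 z 108.1 F [ 1.4  4.9 -1.1] t 39.425
-49.0 [-0.11  0.12]
-59.0 [-0.11  0.09]
-69.0 [-0.12  0.07]
-79.0 [-0.13  0.05]
-89.0 [-0.14  0.02]
-99.0 [-0.14 -0.  ]
-109.0 [-0.14 -0.02]
-119.0 [-0.13 -0.05]
-120.0 [-0.01 -0.01]
```

Force is about 5 N tangential, so it is pushing the spoke as planned.

Emit:
apply_moves(targets=[[-1, [-0.1, 0.11, 0.02], [0, 0, 0]], [-1, [-0.11, 0.09, 0], [0, 0, 0]], [-1, [-0.12, 0.07, 0], [0, 0, 0]], [-1, [-0.13, 0.05, 0], [0, 0, 0]], [-1, [-0.14, 0.02, 0], [0, 0, 0]], [-1, [-0.14, 0, 0], [0, 0, 0]], [-1, [-0.14, -0.02, 0], [0, 0, 0]], [-1, [-0.13, -0.05, 0], [0, 0, 0]]])

```text
t: 40.42
ee_pos: [693.9, -218.2, 108.0]
orientation: [3.138, -0.109, 0.005]
ft_force: [5.0, -1.6, -0.4]
width: 0.3
grasp_force: 2.0
```

```bash
python3 arc.py 40 -119 -249 10
python3 - <<'E'
from wheel import *
s=img("scene");print(marks("scene",s)); t=img("top"); print(marks("top",t))
cv2.imwrite("pics/w2.png",np.hstack([cv2.resize(s["pixels"][140:260,140:270],(400,400),interpolation=cv2.INTER_CUBIC),cv2.resize(t["pixels"][90:190,180:325],(400,400),interpolation=cv2.INTER_CUBIC)]))
E
```

```text
now r 41.1 ang -116.9 z 108.0 F [ 5.  -1.6 -0.4] t 40.425
-129.0 [-0.14 -0.1 ]
-139.0 [-0.11 -0.09]
-149.0 [-0.09 -0.11]
-159.0 [-0.07 -0.12]
-169.0 [-0.05 -0.13]
-179.0 [-0.02 -0.14]
-189.0 [ 0.   -0.14]
-199.0 [ 0.02 -0.14]
-209.0 [ 0.05 -0.13]
-219.0 [ 0.07 -0.12]
-229.0 [ 0.09 -0.11]
-239.0 [ 0.11 -0.09]
-249.0 [ 0.12 -0.07]
{'pointer_tip': array([655. ,  83.1, 128.1]), 'tab_mark': array([663.7, 135.1, 180.6])}
{'pointer_tip': array([684.4,  92.8, 139.8]), 'tab_mark': array([674.1, 155.3, 201.4])}
```

View pics/w2.png

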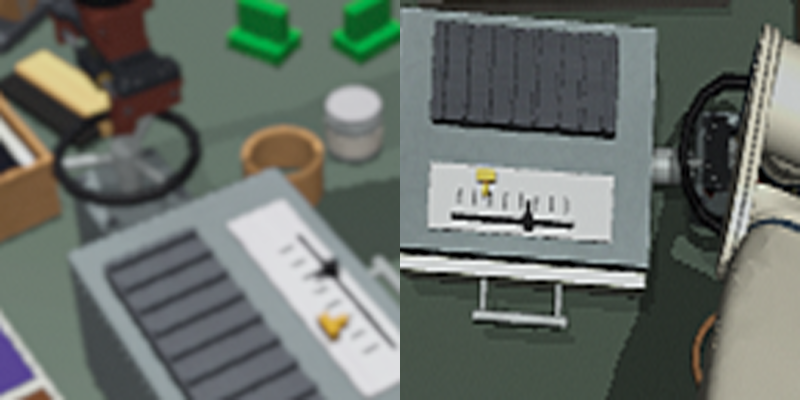

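The pointer has moved to (528,205) in the right panel, with the tab at (486,193), so about 54 mm or 2.7 rad remains. I'll continue 110°.

Emit:
apply_moves(targets=[[-1, [-0.13, -0.09, 0.02], [0, 0, 0]], [-1, [-0.11, -0.09, 0], [0, 0, 0]], [-1, [-0.09, -0.11, 0], [0, 0, 0]], [-1, [-0.07, -0.12, 0], [0, 0, 0]], [-1, [-0.05, -0.13, 0], [0, 0, 0]], [-1, [-0.02, -0.14, 0], [0, 0, 0]], [-1, [0, -0.14, 0], [0, 0, 0]], [-1, [0.02, -0.14, 0], [0, 0, 0]]])

```text
t: 41.72
ee_pos: [672.6, -167.6, 105.6]
orientation: [3.139, -0.109, -0.004]
ft_force: [-0.9, -6.0, -0.6]
width: 0.5
grasp_force: 2.2
```

```bash
python3 arc.py 40 -199 -289 10
```

```text
now r 42.2 ang 160.8 z 105.6 F [-0.9 -6.  -0.6] t 41.725
-209.0 [ 0.09 -0.12]
-219.0 [ 0.07 -0.12]
-229.0 [ 0.09 -0.11]
-239.0 [ 0.11 -0.09]
-249.0 [ 0.12 -0.07]
-259.0 [ 0.13 -0.05]
-269.0 [ 0.14 -0.02]
-279.0 [0.14 0.  ]
-289.0 [0.14 0.02]
```

Emit:
apply_moves(targets=[[-1, [0.09, -0.12, 0], [0, 0, 0]], [-1, [0.07, -0.12, 0], [0, 0, 0]], [-1, [0.09, -0.11, 0], [0, 0, 0]], [-1, [0.1, -0.08, 0], [0, 0, 0]], [-1, [0, 0, 0], [0, 0, 0]]])

```text
t: 42.35
ee_pos: [691.5, -146.1, 105.1]
orientation: [-3.138, 0.108, 0.006]
ft_force: [-1.0, 0.9, -2.1]
width: 0.7
grasp_force: 0.9
```

```bash
python3 arc.py 40 -239 -289 5
python3 - <<'E'
from wheel import *
s=img("scene"); t=img("top")
cv2.imwrite("pics/w3.png",np.hstack([cv2.resize(s["pixels"][205:255,215:265],(400,400),interpolation=cv2.INTER_CUBIC),cv2.resize(t["pixels"][125:175,190:240],(400,400),interpolation=cv2.INTER_CUBIC)]))
E
```

```text
now r 41.1 ang 120.7 z 105.1 F [-1.   0.9 -2.1] t 42.35
-244.0 [ 0.07 -0.02]
-249.0 [ 0.06 -0.03]
-254.0 [ 0.06 -0.03]
-259.0 [ 0.07 -0.02]
-264.0 [ 0.07 -0.02]
-269.0 [ 0.07 -0.01]
-274.0 [ 0.07 -0.  ]
-279.0 [0.07 0.  ]
-284.0 [0.07 0.01]
-289.0 [0.07 0.02]
```

View pics/w3.png

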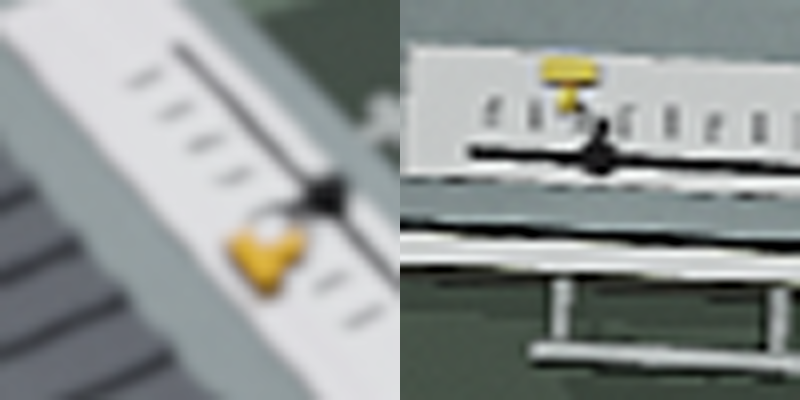

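Run:
```python
from h import *
s=img("scene"); t=img("top")
u=np.array([.069,.9976])
for z in(137,141):
  S=lambda p:ray(s,[215+p[0]/8-.44,205+p[1]/8-.44],z)[:2]; T=lambda p:ray(t,[190+(p[0]-400)/8-.44,125+p[1]/8-.44],z)[:2]
  print("S",S((300,242))@u-S((262,210))@u,S((300,242)),S((262,210)),"T",T((570,107))@u-T((602,122))@u,T((570,107)),T((602,122)))
```

```text
S 19.981223666006855 [675.22706205 141.53523973] [676.25912357 121.43456219] T 14.75280851932402 [683.37350101 146.94555197] [676.27716993 132.64807635]
S 19.881502798371287 [677.6472436  144.89909156] [678.67415438 124.89873105] T 14.711077668609022 [682.72568502 146.53140829] [675.64942713 132.27437553]
```

Estimates are 15 to 20 mm to go. I'll go 33° (about 11.5 mm) and measure again.

Emit:
apply_moves(targets=[[-1, [0.07, -0.03, 0], [0, 0, 0]], [-1, [0.06, -0.03, 0], [0, 0, 0]], [-1, [0.06, -0.03, 0], [0, 0, 0]], [-1, [0.07, -0.02, 0], [0, 0, 0]], [-1, [0.07, -0.02, 0], [0, 0, 0]], [-1, [0.07, -0.01, 0], [0, 0, 0]], [-1, [0.04, 0, 0], [0, 0, 0]], [-1, [0, 0, 0], [0, 0, 0]]])

```text
t: 43.55
ee_pos: [715.4, -141.9, 106.3]
orientation: [-3.14, 0.109, 0.0]
ft_force: [-3.8, -0.9, -0.5]
width: 0.6
grasp_force: 1.7
```

```bash
python3 arc.py 40 -272 -292 5
python3 - <<'E'
from wheel import *
s=img("scene"); t=img("top")
cv2.imwrite("pics/w4.png",np.hstack([cv2.resize(s["pixels"][215:255,225:265],(400,400),interpolation=cv2.INTER_CUBIC),cv2.resize(t["pixels"][125:165,190:230],(400,400),interpolation=cv2.INTER_CUBIC)]))
E
```

```text
now r 39.7 ang 85.8 z 106.3 F [-3.8 -0.9 -0.5] t 43.55
-277.0 [ 0.04 -0.  ]
-282.0 [0.07 0.01]
-287.0 [0.07 0.01]
-292.0 [0.07 0.02]
```

View pics/w4.png

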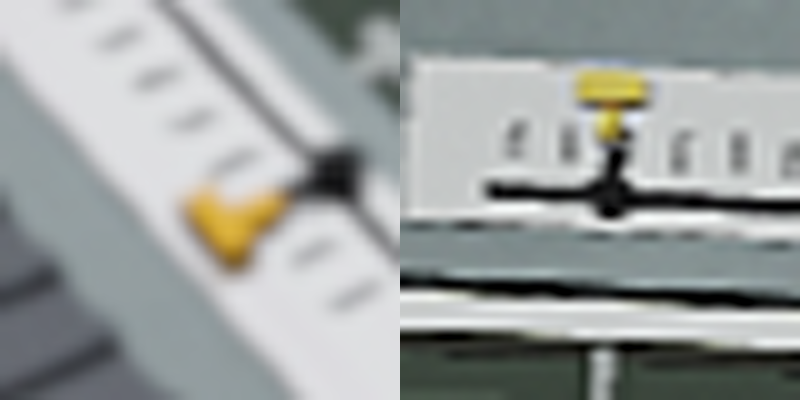

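Both panels show the pointer on the tab: right panel base (611,195) and tip (617,140) against the tab point (612,135); left panel tip at (290,195) meets the tab point (280,205). I'll check this numerically.

Run:
```python
from wheel import *
s=img("scene"); m2=marks("scene",s); t=img("top"); m1=marks("top",t); print(m1,m2)
u=np.array([.069,.9976])
S=lambda p,z=139:ray(s,[225+p[0]/10-.45,215+p[1]/10-.45],z)[:2]@u; T=lambda p,z=139:ray(t,[190+(p[0]-400)/10-.45,125+p[1]/10-.45],z)[:2]@u
print("S base/tabbody/tabpt",S((330,178)),S((211,233)),S((280,205)),"T base/tip/tabbody/tabpt",T((611,195)),T((618,140)),T((613,88)),T((612,135)))
```

```text
{'pointer_tip': array([686.1, 155.8, 202.8]), 'tab_mark': array([673.9, 147.8, 193.9])} {'pointer_tip': array([672.4, 147.3, 193.3]), 'tab_mark': array([671.8, 141.6, 187.5])}
S base/tabbody/tabpt 189.63352349907547 189.9823992569367 191.02761044177805 T base/tip/tabbody/tabpt 192.93577544696137 191.4593922438197 194.24044926324098 193.71065916997773
```

Emit:
apply_moves(targets=[[-1, [-0.1, 0, 0], [0, 0, 0]], [-1, [-0.1, 0, 0], [0, 0, 0]], [-1, [0, 0, -0.3], [0, 0, 0]], [-1, [0, 0, -0.5], [0, 0, 0]], [-1, [0, 0, -0.8], [0, 0, 0]], [-1, [0, 0, -0.8], [0, 0, 0]], [-1, [-0.6, 0.4, -0.4], [0, 0, 0]], [-1, [-0.6, 0.6, 0], [0, 0, 0]]])

```text
t: 44.95
ee_pos: [643.3, -187.1, 250.2]
orientation: [3.138, -0.106, 0.01]
ft_force: [0.2, -0.5, 0.0]
width: 0.6
grasp_force: 0.0
```

Emit:
apply_moves(targets=[[-1, [-0.6, 0.6, 0], [0, 0, 0]], [-1, [-0.6, 0.6, 0], [0, 0, 0]], [-1, [-0.6, 0.6, 0], [0, 0, 0]], [-1, [-0.6, 0.6, 0], [0, 0, 0]], [-1, [0, 0, 0], [0, 0, 0]], [-1, [0, 0, 0], [0, 0, 0]]])

```text
t: 45.7
ee_pos: [514.8, -298.3, 247.3]
orientation: [3.139, -0.11, 0.003]
ft_force: [-0.5, -0.2, 0.1]
width: 0.1
grasp_force: 0.0
```

Run:
```python
from wheel import *
o=ctrl.get_obs(); print(o["ee_pos"],o["ft_force"],o["t"])
old=cv2.imread("pics/w4.png")
s=img("scene"); t=img("top")
for n,d in(("top",t),("scene",s)):
    for r in ctrl.pinpoint("drawer_handle",n): print(n,round(r["score"],2),np.round(ray(d,r["xy"],75)[:2]))
    for r in ctrl.pinpoint("pointer_tip",n)[:1]+ctrl.pinpoint("tab_mark",n)[:1]: print(n,r["xy"])
def sh(a,b):
    g=lambda x:cv2.cvtColor(x,cv2.COLOR_BGR2GRAY).astype(np.float32)
    return np.round(cv2.phaseCorrelate(g(a),g(b)),2)
S=cv2.resize(s["pixels"][215:255,225:265],(400,400),interpolation=cv2.INTER_CUBIC);T=cv2.resize(t["pixels"][125:165,190:230],(400,400),interpolation=cv2.INTER_CUBIC) if True else 0
for nm,a,b,(x0,y0,x1,y1) in(("S",old[:,:400],S,(290,140,370,210)),("T",old[:,400:],T,(190,140,240,220))):
    r=cv2.matchTemplate(b,a[y0:y1,x0:x1],cv2.TM_CCOEFF_NORMED); print(nm,round(float(r.max()),2),np.array(cv2.minMaxLoc(r)[3])-[x0,y0])
```

```text
[ 514.76688553 -298.33918294  247.28256713] [-0.46209205 -0.16057934  0.05536506] 45.7
top 0.77 [577. 104.]
top [212.1, 137.1]
top [210.6, 141.7]
scene 0.76 [577. 128.]
scene [254.2, 233.8]
S 1.0 [0 0]
T 1.0 [0 0]
```

Run:
```python
from wheel import *
t=img("top");g=cv2.cvtColor(t["pixels"],cv2.COLOR_BGR2GRAY).astype(float)
X=np.array([.9976,-.069]);U=np.array([.069,.9976])
for z in(95,135):
    for y in(20,60,180,230,270):
        xs=np.arange(590,634,3); q=np.array([proj(t,[*(a*X+(y+0)*U),z]) for a in xs]).T
        print(z,y,map_coordinates(g,[q[1],q[0]],order=1).astype(int).tolist())
s=img("scene");g=cv2.cvtColor(s["pixels"],cv2.COLOR_BGR2GRAY).astype(float)
for y in(20,60,180,230,270):
    xs=np.arange(590,634,3); q=np.array([proj(s,[*(a*X+y*U),95]) for a in xs]).T
    print("S",y,map_coordinates(g,[q[1],q[0]],order=1).astype(int).tolist())
```

```text
95 20 [70, 45, 38, 117, 195, 220, 217, 231, 129, 37, 43, 172, 158, 151, 150]
95 60 [71, 61, 43, 40, 210, 222, 217, 218, 197, 28, 96, 142, 150, 147, 147]
95 180 [68, 48, 53, 40, 121, 229, 218, 223, 186, 89, 48, 170, 157, 155, 154]
95 230 [73, 56, 48, 59, 100, 213, 221, 227, 176, 42, 12, 128, 161, 148, 144]
95 270 [73, 69, 50, 36, 155, 226, 216, 216, 233, 105, 51, 95, 153, 147, 146]
135 20 [42, 38, 158, 208, 219, 223, 209, 56, 20, 112, 163, 153, 150, 151, 151]
135 60 [56, 37, 102, 230, 217, 217, 221, 116, 49, 130, 151, 148, 147, 148, 135]
135 180 [59, 49, 16, 190, 224, 219, 211, 166, 12, 133, 164, 156, 155, 153, 152]
135 230 [45, 49, 57, 140, 227, 221, 232, 112, 30, 73, 166, 152, 146, 145, 143]
135 270 [62, 45, 63, 202, 215, 217, 227, 165, 9, 49, 132, 150, 148, 147, 142]
S 20 [121, 134, 148, 153, 154, 157, 174, 197, 214, 221, 222, 221, 221, 221, 222]
S 60 [121, 134, 147, 154, 156, 161, 177, 201, 215, 210, 182, 162, 181, 212, 222]
S 180 [119, 134, 149, 156, 157, 159, 174, 200, 220, 219, 192, 151, 167, 205, 222]
S 230 [119, 131, 146, 155, 155, 156, 168, 194, 215, 222, 224, 222, 223, 222, 224]
S 270 [122, 132, 146, 153, 153, 154, 154, 155, 155, 155, 154, 154, 154, 154, 154]
```

```bash
python3 -c "
from workcell import ctrl; print(ctrl.close_job())"
```

```text
the job is handed in; nothing more can be done
None
```

The job is handed in, with no verdict returned: all three wooden blocks stand in the drawer, the drawer is shut to its stop, the pointer is within about 2 mm of the brass tab by camera measurement, and the arm is clear of everything.

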